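# Put the scrub brush away in the tilt-out sink bin

### The job

Put the wooden scrub brush away: lift it off the two bamboo chopstick rests and stand it, bristles down and lengthways, on the sloping floor of the open tilt-out bin under the sink edge. Once you have let go of it, gently push the bin fully shut. Leave everything else on the counter where it is.

Things in the scene. Friction and masses are not known exactly. Their poses are not given: they have to be found in the camera images.
- scrub_brush: Wooden scrub brush, 100 long (own x), 60 wide (own y), 62 mm high. Origin: centre of its flat underside, z up. Pale bristles 88 x 50 mm to height 14, wooden back 100 x 60 mm from 14 to 26, upright round knob, 32 mm diameter, red band, from 26 to 62 mm on the centre: grip there. Both ends alike. At the start across two rests, underside 18 mm above the counter.
- sink_unit: Fixed white sink cabinet, 360 wide (own y), yaw varies. Origin: on the counter under the middle of the shut bin's front face; own x points into it. Over the bin the steel sink edge, heights 190 to 210 mm, front at own x = 0, whole width. Below it (165 to 190) a fascia with its face at own x = 10 mm; beside the bin (beyond y +-132) cheeks with faces at own x = 0.
- bin (a joint): Tilt of the bin, rad: 0 fully shut (front flush with the cabinet), up to 0.65 as its top tilts out towards the robot. Hinge line: along the cabinet's own y, 12 mm above its origin, at the lower edge of the bin's front face. Stays where it is left.
- bin_floor (a point): Centre of the bin's inner floor; moves with it. Bin axes: x inwards, y along the hinge, z up when shut, leaning to the robot by the joint angle when open. From the hinge line it is at x 50, z 6 mm. Blue trough, inside 88 mm (x, -44 to +44) by 240 mm (y); above this floor the back wall is 49 mm high, side walls 54, yellow front panel 99 mm.
- bin_front (a point): Point on the outer face of the bin's yellow front panel, middle of its width, 60 mm above the hinge line, axes of the bin; a good place to push. The panel is 252 wide, 105 high, 6 mm thick.
- rest0: Bamboo chopstick rest, 18 x 80 x 18 mm with 7 mm upturned ends; origin at the middle of its underside, long side along its y. Under the brush, 28 mm from its centre towards its -x end.
- rest1: The other bamboo rest, alike, under the brush 28 mm towards its +x end.
- canister: Glass storage canister with clasp, 100 mm diameter, 148 high; origin centre of underside. Leave alone.
- colander: Steel colander, 200 mm diameter with two side handles, 85 high; origin centre of underside. Leave alone.
- candy_tray: Empty pink plastic lotus-shaped candy tray, about 230 mm across, 45 high; origin centre of underside. Leave alone.
- mug: Blue mug, 80 mm diameter, 95 high; origin centre of underside. Leave alone.
- soap: Green soap bottle, 64 mm diameter, 190 high; origin centre of underside. Leave alone.
Things that resemble listed ones, but are neither listed nor needed, are in the scene too. Of the things like the scrub_brush, leave any that is pink; of the rest the larger one is meant.

How it is judged:
By the outcome, as a careful person would: the job done as asked, in the order asked, and still so for the second after the job is handed in, with the robot touching nothing.
It also fails if it takes over 64 s, if anything falls off the work surface, if the arm or the gripper's body presses on something with over 40 N, if the wrist force passes 120 N, or if a joint passes its speed limit or range.

### The arm

A 6-joint arm with a two-finger parallel gripper is mounted at the origin on the work surface. World frame = base frame: x ahead of the robot, y to its left, z up, the work surface at z = 0. Lengths are in mm, angles in rad, forces in N, time in s.
With the tool pointing down it reaches from about 350 to 875 mm from the base axis. Payload 4.2 kg.
Tool frame: the origin (TCP) lies midway between the tips of the shut fingers; the grasp point (between the pads) lies 19 mm behind it (arm.tcp_to_grasp is the distance from the TCP to the grasp point, in mm); z points along the fingers, y is the line along which they close (so a half turn about z gives the same grasp; the last joint's range is limited). The gripper opens to 85 mm and grips with 20 to 120 N. Pads are 22 mm wide; open, the fingers measure 114 mm over their backs; the gripper's body (76 mm by 85 mm) begins 54 mm behind the grasp point. The pads swing forward as they close: fully open they stand 13 mm farther back than shut.
Start: joints at [1.365, 0.385, 0.008, 0, -1.194, -0.259], TCP at [280.119, 558.688, 231.312] pointing down, gripper open.
Joint ranges: [-3.14, 3.14], [-1.21, 2.06], [-1.07, 1.41], [-3.16, 2.05], [-2.99, -0.16], [-3.1, 3.1]. Speed limits (rad/s): [2.79, 2.79, 3.14, 3.14, 3.14, 3.14].

### API

Orientations are given as a unit quaternion [x, y, z, w].
In Python, from bench import arm, get_image gives the robot as it stands.
- The arm moves only by the tool drive_tool, never from a script. Its argument "deltas" is a list of rows, each a list of 2 entries, a list of its own where there are three numbers: the shift along the tool's x, y, z in cm, then the turn, a rotation vector about the tool's x, y, z in degrees. In form: [[[x, y, z], [ax, ay, az]], ...]. A call has 1 to 12 rows; each row shifts and turns the commanded pose from where the row before left it, along the tool's axes as they then stand; what a row does not reach is not made up. A row lasts 1/10 s, in which the tool goes at most 50 mm and 8.59 degrees, less where a joint would pass 70% of its speed; a pose out of reach is approached as far as the arm can. A call with a gripper value outside its range is refused whole. "claw" is the finger opening in cm, from 0 to 8.54, set as the call begins (left out, the last holds). The fingers move at their own pace and stop on an object; the grip force is fixed at half the most. Time passes only in rows, so rows that do not move let the fingers close. It gives the time, the measured TCP pose, the force, the opening and the grip force at its end, in the units of the state.
- arm.read_state(): the state, without advancing time (a new reading comes with each control period).
- get_image(name): name is "side" or "top" or "wrist"; returns a dict with "img" (400x640x3 uint8, red, green, blue), "fx", "fy", "cx", "cy" (pixels), "D" ([k1, k2, p1, p2, k3] as OpenCV has them; the pictures are not rectified), "eye" and "orientation" of the camera in the world; the wrist camera has in their place "mount" (4x4, takes a point from camera to tool coordinates, whose origin is the TCP and whose axes are the flange's). Camera axes: x right, y down, z forward; pixel columns grow to the right and rows downward; lengths in mm; the calibration is good to about 2 mm. A picture is of the moment at which its call begins: read the wrist's pose just before it. There is no depth.
- arm.job_done(): hands the job in; it is judged then, once.
The state is a dict: "clock": time; "joints": joint angles; "joint_vel": joint speeds; "joint_efforts": joint torques, N m; "position": TCP position; "ee_rot": TCP orientation; "contact_force": force on the tool from outside, world axes, zero at the start; "wrist_torque": the same for the moment, N m; "gripper_width": finger opening in mm; "grasp_force": force on a finger pad.
Only numpy, scipy, OpenCV 4.12 (cv2) and the standard library are available. Lean on these libraries where they do the work, as an engineer would, in place of code of your own. Each camera call takes 0.05 s, during which the arm holds its last target. There are 200 camera calls.

## Working session

There is one attempt and no reset: what is moved stays moved. The work goes in short steps, Python scripts to look and compute and a tool call to move; the robot and the scene stay as the last step left them, time stands still between calls to the robot, and variables do not carry over. Pictures are saved under pics/ and viewed, at most 10 in all, crops included, and the job is handed in when it is done.

Besides the shell and the picture viewer there is one more tool, called as name(argument=value, ...) on one line, values as JSON. drive_tool: Moves the arm, as the interface text tells. Its arguments: {"type":"object","properties":{"deltas":{"type":"array"},"claw":{"type":"number"}},"required":["deltas"]}

```bash
mkdir -p pics; cat > h.py <<'E'
import numpy as np, cv2, pickle
from scipy.spatial.transform import Rotation as R
from bench import arm, get_image
def snap(name,fn):
    s=arm.read_state(); d=get_image(name)
    if 'mount' in d:
        T=np.eye(4);T[:3,:3]=R.from_quat(s['ee_rot']).as_matrix();T[:3,3]=s['position']
        C=T@np.array(d['mount'])
    else:
        C=np.eye(4);o=np.array(d['orientation'])
        C[:3,:3]=R.from_quat(o).as_matrix() if o.size==4 else o.reshape(3,3)
        C[:3,3]=d['eye']
    d['C']=C; pickle.dump(d,open('pics/'+fn+'.pkl','wb'))
    cv2.imwrite('pics/'+fn+'.png',np.ascontiguousarray(d['img'][:,:,::-1])); return d
def load(fn): return pickle.load(open('pics/'+fn+'.pkl','rb'))
def K(d): return np.array([[d['fx'],0,d['cx']],[0,d['fy'],d['cy']],[0,0,1.]])
def ray(d,px):
    p=cv2.undistortPoints(np.array(px,float).reshape(-1,1,2),K(d),np.array(d['D'],float)).reshape(-1,2)
    v=np.c_[p,np.ones(len(p))]@d['C'][:3,:3].T; return d['C'][:3,3],v
def onz(d,px,z):
    o,v=ray(d,px); return o+v*((z-o[2])/v[:,2])[:,None]
def proj(d,P):
    Ci=np.linalg.inv(d['C']); r,_=cv2.Rodrigues(Ci[:3,:3])
    return cv2.projectPoints(np.array(P,float).reshape(-1,1,3),r,Ci[:3,3],K(d),np.array(d['D'],float))[0].reshape(-1,2)
E
python3 - <<'E'
from h import *
for n in ['top','side','wrist']:
    d=snap(n,n+'0'); print(n,d['C'].round(3).tolist(),d['fx'],d['D'])
a=cv2.imread('pics/top0.png');b=cv2.imread('pics/side0.png')
s=arm.read_state();print(s)
E
```

```text
top [[0.013, -0.983, 0.181, 220.927], [-1.0, -0.015, -0.006, -30.296], [0.009, -0.181, -0.983, 1672.827], [0.0, 0.0, 0.0, 1.0]] 471.19815524336747 [0.01190962 0.         0.         0.         0.        ]
side [[0.223, -0.793, 0.567, -354.614], [-0.975, -0.178, 0.135, -268.389], [-0.006, -0.583, -0.812, 1349.867], [0.0, 0.0, 0.0, 1.0]] 448.21424453897345 [-0.08509486  0.          0.          0.          0.        ]
wrist [[-0.448, -0.859, -0.247, 342.601], [-0.894, 0.431, 0.121, 527.014], [0.002, 0.275, -0.961, 372.737], [0.0, 0.0, 0.0, 1.0]] 349.4661328909124 [-0.04120073  0.          0.          0.          0.        ]
{'clock': 0.15, 'joints': array([ 1.36457476e+00,  3.85384156e-01,  6.93326513e-03, -3.39602416e-04,
       -1.19402460e+00, -2.58594086e-01]), 'joint_vel': array([-1.33705552e-05, -3.06519297e-03,  5.09049569e-03,  1.88100864e-03,
        7.95035765e-04, -8.89847361e-04]), 'joint_efforts': array([-6.42622808e-05, -3.92677617e+01,  1.88581806e+01,  4.18861538e+00,
       -3.43157582e-03, -3.95272210e-06]), 'position': array([279.95533339, 558.29200178, 230.46963846]), 'ee_rot': array([ 9.73099867e-01, -2.30382116e-01, -1.35801249e-04,  8.43427245e-04]), 'contact_force': array([0.22398787, 0.32492591, 0.02797275]), 'wrist_torque': array([-0.00377905, -0.00130316,  0.02406061]), 'grasp_force': 0.0, 'gripper_width': 85.28438235811677}
```

View pics/top0.png

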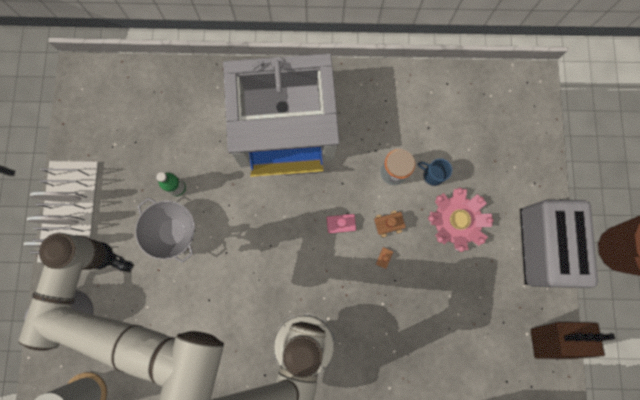

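View pics/side0.png

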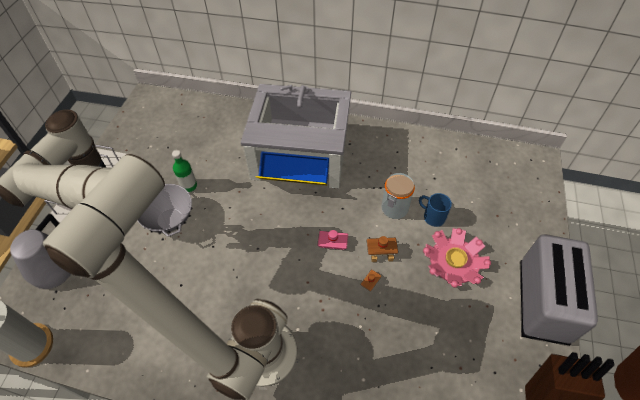

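Candidates: the pink brush at top px (342,222), the larger wooden brush on rests at (390,222), and the small wooden one at (384,257). By the description I choose (390,222), and I'll check it in a close crop. The bin is open at (286,162).

```bash
python3 - <<'E'
from h import *
def c(f,x,y,w,h): return cv2.resize(cv2.imread(f'pics/{f}.png')[y:y+h,x:x+w],(400,300),interpolation=cv2.INTER_CUBIC)
o=np.vstack([np.hstack([c('top0',350,200,80,60),c('side0',340,225,80,60)]),np.hstack([c('top0',216,95,128,96),c('side0',236,105,128,96)])])
cv2.imwrite('pics/c0.png',o)
d=load('top0');e=load('side0')
print(onz(d,[[390,222],[342,222],[384,257],[399,163]],40).round(), onz(e,[[382,245],[333,240],[371,280]],40).round())
# cabinet steel edge front corners at z=210
print(onz(d,[[229,150],[338,145]],210).round(1), onz(e,[[244,148],[342,154]],210).round(1))
E
```

```text
[[ 424. -294.   40.]
 [ 422. -127.   40.]
 [ 303. -272.   40.]
 [ 636. -329.   40.]] [[ 422. -294.   40.]
 [ 405. -129.   40.]
 [ 287. -278.   40.]]
[[ 627.5  246.6  210. ]
 [ 649.7 -102.7  210. ]] [[ 595.8  226.3  210. ]
 [ 641.6 -107.   210. ]]
```

View pics/c0.png

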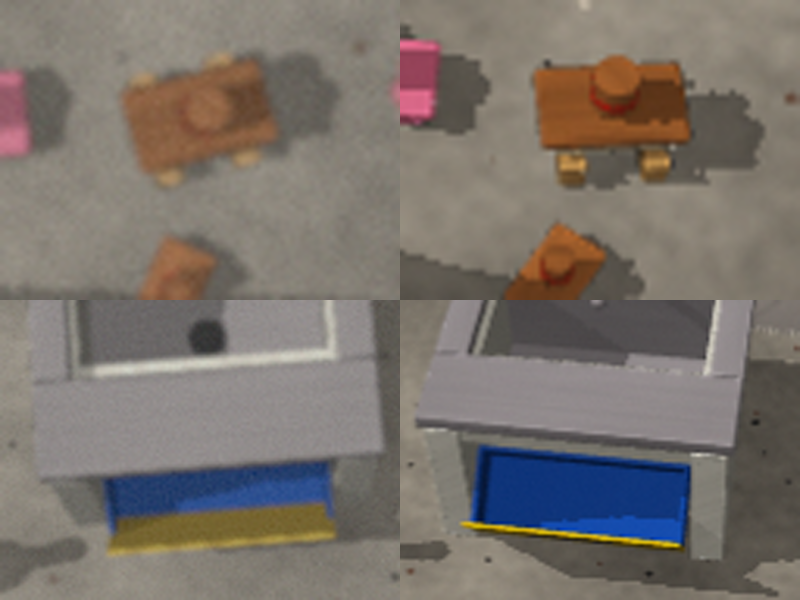

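The crop shows the larger wooden brush with the red-banded knob on two rests (top px about 390,222). It is distinct from the pink brush and from the small wooden one. The bin is open with its yellow lip at about row 173. Next I'll fit the poses.

```bash
cat > fit.py <<'E'
from h import *
from scipy.optimize import least_squares
def cabpts(p,L):
    x,y,a,t=p; out=[]
    for q,b in L:
        q=np.array(q,float)
        if b:
            X,Y,Z=q; q=np.array([X*np.cos(t)-Z*np.sin(t),Y,12+X*np.sin(t)+Z*np.cos(t)])
        out.append([x+np.cos(a)*q[0]-np.sin(a)*q[1],y+np.sin(a)*q[0]+np.cos(a)*q[1],q[2]])
    return np.array(out)
E
python3 - <<'E'
from fit import *
d=load('top0');e=load('side0')
L=[((0,180,190),0),((0,-180,190),0),((0,126,105),1),((0,-126,105),1)]
o1=[[229.4,152.5],[338.6,145],[250.6,175.6],[323.2,170.8]]
L2=L+[((0,-180,0),0)]; o2=[[240.8,146],[343.2,152],[255.8,176.7],[325.9,183.7],[339,187.2]]
f=lambda p:np.r_[proj(d,cabpts(p,L))-o1,proj(e,cabpts(p,L2))-o2].ravel()
r=least_squares(f,[640,70,0,.5],loss='soft_l1');print(r.x,r.fun.reshape(-1,2).round(1))
c=np.array([[122,90],[262,57],[278,138],[143,173]])/5+[350,200]
c2=np.array([[535-400,68],[680-400,62],[690-400,140],[540-400,148]])/5+[340,225]
def bp(p):
    x,y,a=p;q=np.array([[-50,30],[50,30],[50,-30],[-50,-30]])@np.array([[np.cos(a),np.sin(a)],[-np.sin(a),np.cos(a)]])
    return np.c_[q+[x,y],np.full(4,44)]
# image left = +y: corner order start: world left = +y
for a0 in (-1.57-.2,-1.3):
  g=lambda p:np.r_[proj(d,bp(p))-c,proj(e,bp(p))-c2].ravel()
  r=least_squares(g,[424,-294,a0],loss='soft_l1');print(r.x,r.fun.reshape(-1,2).round(1))
k=onz(d,[[350+208/5,200+103/5]],80);print(k,onz(e,[[340+(617-400)/5,225+64/5]],80))
s=arm.read_state();print(R.from_quat(s['ee_rot']).as_matrix().round(3))
E
```

```text
[6.41547865e+02 7.15112003e+01 9.80249307e-02 6.33349368e-01] [[-0.6  0.2]
 [ 0.6 -1. ]
 [-0.2  0.7]
 [ 0.6 -0.5]
 [ 0.  -1.1]
 [-0.2  2.2]
 [-0.4  0. ]
 [-0.7 -0.2]
 [ 2.3  0.4]]
[ 418.81159931 -294.56025604   -1.32262964] [[-0.1  0.3]
 [-0.5  0.3]
 [ 0.9  0.8]
 [ 0.1  0.5]
 [-0.3 -0.7]
 [ 0.1 -0.3]
 [ 0.2 -0.3]
 [ 0.2 -1.1]]
[ 418.8115994  -294.56025602   -1.32262965] [[-0.1  0.3]
 [-0.5  0.3]
 [ 0.9  0.8]
 [ 0.1  0.5]
 [-0.3 -0.7]
 [ 0.1 -0.3]
 [ 0.2 -0.3]
 [ 0.2 -1.1]]
[[ 423.88714038 -293.11120059   80.        ]] [[ 426.11522509 -293.26905199   80.        ]]
[[ 0.894 -0.448 -0.001]
 [-0.448 -0.894 -0.002]
 [ 0.     0.002 -1.   ]]
```

drive_tool(deltas=[[[2.8, 3.85, 0], [0, 0, 0]], [[2.8, 3.85, 0], [0, 0, 0]], [[2.8, 3.85, 0], [0, 0, 0]], [[2.8, 3.85, 0], [0, 0, 0]], [[2.8, 3.85, 0], [0, 0, 0]], [[2.8, 3.85, 0], [0, 0, 0]], [[2.8, 3.85, 0], [0, 0, 0]], [[2.8, 3.85, 0], [0, 0, 0]], [[2.8, 3.85, 0], [0, 0, 0]], [[2.8, 3.85, 0], [0, 0, 0]], [[2.8, 3.85, 0], [0, 0, 0]], [[2.8, 3.85, 0], [0, 0, 0]]], claw=8.5)

```text
clock: 1.35
position: [373.0, -6.8, 231.6]
ee_rot: [0.973, -0.23, 0.0, -0.0]
contact_force: [1.7, 0.7, -0.8]
gripper_width: 84.8
grasp_force: 0.0
```

drive_tool(deltas=[[[2.8, 3.85, 0], [0, 0, 0]], [[2.8, 3.85, 0], [0, 0, 0]], [[2.8, 3.85, 0], [0, 0, 0]], [[2.8, 3.85, 0], [0, 0, 0]], [[2.8, 3.85, 0], [0, 0, 0]], [[2.8, 3.85, 0], [0, 0, 0]], [[0, 0, 0], [0, 0, -8.2]], [[0, 0, 0], [0, 0, -8.2]], [[0, 0, 0], [0, 0, -8.2]], [[0, 0, 0], [0, 0, -8.2]], [[0, 0, 0], [0, 0, -8.2]], [[0, 0, 0], [0, 0, 0]]])

```text
clock: 2.55
position: [419.8, -286.6, 231.0]
ee_rot: [0.992, 0.125, -0.0, -0.0]
contact_force: [0.6, -0.5, 0.2]
gripper_width: 85.4
grasp_force: 0.0
```

```bash
python3 - <<'E'
from h import *
s=arm.read_state();print(s['clock'],s['position'],R.from_quat(s['ee_rot']).as_matrix().round(3),s['joints'].round(2))
d=snap('wrist','w1');print(proj(d,[[421,-294,44],[424,-293,80]]),d['C'].round(3))
E
```

```text
2.55 [ 419.77235123 -286.64340854  231.01546631] [[ 0.969  0.248 -0.001]
 [ 0.248 -0.969  0.   ]
 [-0.    -0.001 -1.   ]] [-0.28  0.19 -0.27 -0.   -1.11  2.1 ]
[[323.18410919 174.63438983]
 [323.80058868 179.83776994]] [[ 2.48000e-01 -9.31000e-01 -2.67000e-01  4.87692e+02]
 [-9.69000e-01 -2.39000e-01 -6.80000e-02 -2.69530e+02]
 [-0.00000e+00  2.76000e-01 -9.61000e-01  3.73407e+02]
 [ 0.00000e+00  0.00000e+00  0.00000e+00  1.00000e+00]]
```

View pics/w1.png

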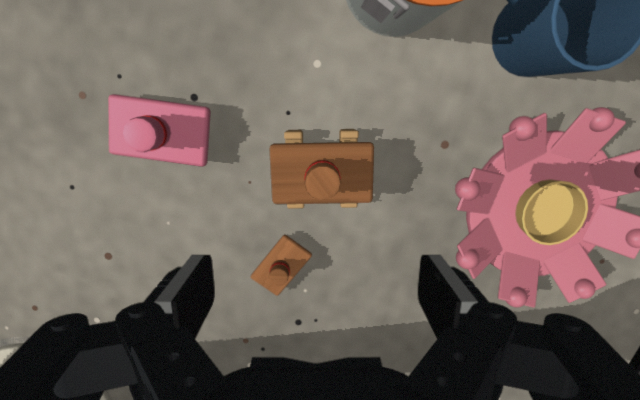

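The wrist view shows the wooden brush at (322,173), with its knob top at (323,180), aligned with the image. That agrees with the fit. The pink brush is at (158,130) and the small wooden one at (280,265). Descending.

drive_tool(deltas=[[[0.16, 0.65, 3], [0, 0, 0]], [[0, 0, 3.5], [0, 0, 0]], [[0, 0, 3.5], [0, 0, 0]], [[0, 0, 3], [0, 0, 0]], [[0, 0, 2], [0, 0, 0]], [[0, 0, 1.5], [0, 0, 0]], [[0, 0, 1], [0, 0, 0]], [[0, 0, 0.5], [0, 0, 0]], [[0, 0, 0], [0, 0, 0]]])

```text
clock: 3.5
position: [423.1, -292.6, 51.0]
ee_rot: [0.992, 0.125, -0.0, -0.0]
contact_force: [0.4, 0.7, -0.3]
gripper_width: 84.9
grasp_force: 0.0
```

drive_tool(deltas=[[[0, 0, 0], [0, 0, 0]], [[0, 0, 0], [0, 0, 0]], [[0, 0, 0], [0, 0, 0]], [[0, 0, 0], [0, 0, 0]], [[0, 0, 0], [0, 0, 0]], [[0, 0, 0], [0, 0, 0]], [[0, 0, 0], [0, 0, 0]], [[0, 0, 0], [0, 0, 0]]], claw=2.6)

```text
clock: 4.3
position: [423.4, -292.7, 52.0]
ee_rot: [0.992, 0.125, 0.0, 0.0]
contact_force: [-1.0, 2.2, 4.9]
gripper_width: 30.4
grasp_force: 59.1
```

drive_tool(deltas=[[[0, 0, -0.5], [0, 0, 0]], [[0, 0, -1], [0, 0, 0]], [[0, 0, -2], [0, 0, 0]], [[0, 0, -3], [0, 0, 0]], [[0, 0, -3], [0, 0, 0]], [[0, 0, -3], [0, 0, 0]], [[0, 0, -3], [0, 0, 0]], [[0, 0, -2.5], [0, 0, 0]], [[0, 0, -1], [0, 0, 0]], [[0, 0, 0], [0, 0, 0]]])

```text
clock: 5.3
position: [423.6, -292.7, 242.7]
ee_rot: [0.992, 0.125, 0.002, 0.001]
contact_force: [0.4, -0.1, -1.1]
gripper_width: 31.1
grasp_force: 59.4
```

```bash
python3 - <<'E'
from h import *
s=arm.read_state();print(s['clock'],s['position'],R.from_quat(s['ee_rot']).as_matrix().round(3),s['joints'].round(2),s['gripper_width'],s['grasp_force'])
a=snap('wrist','w2')['img'];b=snap('side','s2')['img'];t=snap('top','t2')['img']
o=np.hstack([cv2.resize(a[100:400,100:540],(400,273)),cv2.resize(b[220:320,320:460],(382,273))])[:,:,::-1]
o2=np.hstack([cv2.resize(t[185:285,330:430],(300,300)),cv2.resize(t[120:190,225:350],(480,300),interpolation=cv2.INTER_CUBIC)])[:,:,::-1]
cv2.imwrite('pics/c2.png',np.vstack([o[:,:780],o2[:,:780]]))
E
```

```text
5.3 [ 423.64141676 -292.7351411   242.66912004] [[ 0.969  0.248  0.003]
 [ 0.248 -0.969 -0.001]
 [ 0.003  0.002 -1.   ]] [-0.29  0.19 -0.24 -0.   -1.14  2.11] 31.053589048582843 59.435445070266724
```

View pics/c2.png

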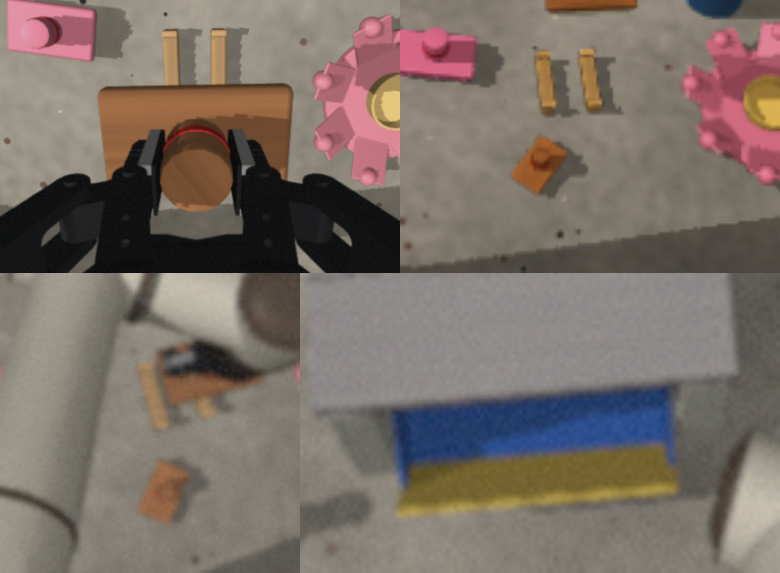

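The brush is held square and level, both rests stayed in place, and the bin is unchanged. Moving in front of the bin to refine its pose.

drive_tool(deltas=[[[0.9, -2.0, 0], [0, 0, 0]], [[1.9, -4.0, 0], [0, 0, 0]], [[1.9, -4.0, 0], [0, 0, 0]], [[1.9, -4.0, 0], [0, 0, 0]], [[1.9, -4.0, 0], [0, 0, 0]], [[1.9, -4.0, 0], [0, 0, 0]], [[1.9, -4.0, 0], [0, 0, 0]], [[1.9, -4.0, 0], [0, 0, 0]], [[1.1, -2.2, 0], [0, 0, 0]], [[0, 0, 0], [0, 0, 4.4]], [[0, 0, 0], [0, 0, 4.4]], [[0, 0, 0], [0, 0, 0]]])

```text
clock: 6.65
position: [490.8, 57.4, 239.5]
ee_rot: [0.999, 0.049, -0.002, 0.001]
contact_force: [-0.6, 0.1, -2.5]
gripper_width: 30.3
grasp_force: 59.6
```

```bash
python3 - <<'E'
from fit import *
s=arm.read_state();print(s['clock'],s['position'],R.from_quat(s['ee_rot']).as_matrix().round(3),s['joints'].round(2))
d=snap('wrist','w3')
L=[((0,180,190),0),((0,-180,190),0),((0,180,210),0),((0,-180,210),0),((0,126,105),1),((0,-126,105),1),((6,126,105),1),((6,-126,105),1)]
print(proj(d,cabpts([641.5,71.5,.098,.633],L)).round(1))
E
```

```text
6.65 [490.76221668  57.41905133 239.54323448] [[ 0.995  0.098 -0.003]
 [ 0.098 -0.995 -0.001]
 [-0.004  0.001 -1.   ]] [ 0.45  0.16 -0.29 -0.   -1.13  1.22]
[[-42.7 -63.3]
 [675.  -62.5]
 [-82.4 -80. ]
 [714.7 -79. ]
 [154.5  73.3]
 [477.6  73.5]
 [151.7  66.4]
 [480.4  66.6]]
```

View pics/w3.png

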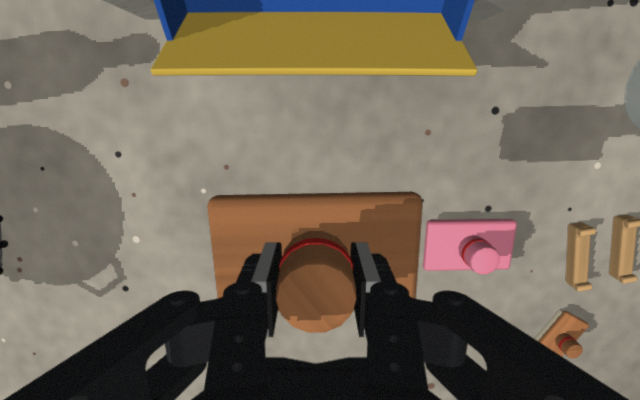

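The wrist view shows the panel's outer lip at (151,74)–(476,75), the inner floor/front corners at about (183,12) and (446,12), and the brush held level. Refitting.

```bash
python3 - <<'E'
from fit import *
d=load('top0');e=load('side0');w=load('w3')
L=[((0,180,190),0),((0,-180,190),0),((0,126,105),1),((0,-126,105),1)]
o1=[[229.4,152.5],[338.6,145],[250.6,175.6],[323.2,170.8]]
o2=[[240.8,146],[343.2,152],[255.8,176.7],[325.9,183.7]]
L3=[((0,126,105),1),((0,-126,105),1),((6,120,6),1),((6,-120,6),1)];o3=[[151.5,74],[476,75],[183,12],[446,12]]
f=lambda p:np.r_[proj(d,cabpts(p,L))-o1,proj(e,cabpts(p,L))-o2,proj(w,cabpts(p,L3))-o3].ravel()
r=least_squares(f,[640,70,.1,.6],loss='soft_l1');p=r.x;print(p,r.fun.reshape(-1,2).round(1).tolist())
for wt in [0]:
  g=lambda q:np.r_[proj(w,cabpts(q,L3))-o3,2*(np.array(q)-p)[2:]*[100,100]].ravel();print(least_squares(g,p).x)
a,t=p[2:];print('bin now',p)
s=arm.read_state();Rt=R.from_quat(s['ee_rot']).as_matrix()
y=np.array([np.sin(a),-np.cos(a),0]);z=np.array([np.cos(a)*np.sin(t),np.sin(a)*np.sin(t),-np.cos(t)]);G=np.c_[np.cross(y,z),y,z]
print('rotvec tool deg',np.degrees(R.from_matrix(Rt.T@G).as_rotvec()))
for q in [(45,0,170),(45,0,42)]:
  P=cabpts(p,[(q,1)])[0];print(q,P,'tool-now cm',Rt.T@(P-s['position'])/10)
E
```

```text
[6.38314399e+02 7.25330566e+01 9.59024660e-02 6.07749739e-01] [[-1.0, 1.1], [0.3, 0.0], [-0.7, 0.8], [0.2, -0.2], [-0.5, -0.5], [-0.7, 2.9], [-0.9, -0.2], [-1.2, -0.3], [0.3, 0.1], [0.5, -0.0], [4.8, -0.8], [-4.7, -0.0]]Traceback (most recent call last):
  File "<stdin>", line 10, in <module>
    return func(*args, **kwargs)
    vector_fun = VectorFunction(
        fun_wrapped,
    ...<6 lines>...
        workers=workers
    )
    self._update_fun()
    ~~~~~~~~~~~~~~~~^^
    self.f = self.fun_wrapped(xp_copy(self.x))
             ~~~~~~~~~~~~~~~~^^^^^^^^^^^^^^^^^
    return np.atleast_1d(self.fun(x))
                         ~~~~~~~~^^^
    return self.f(x, *self.args, **self.kwargs)
           ~~~~~~^^^^^^^^^^^^^^^^^^^^^^^^^^^^^^
  File "<stdin>", line 10, in <lambda>
    res = self.concatenate(tuple(objs), axis=axis)
ValueError: all the input arrays must have same number of dimensions, but the array at index 0 has 2 dimension(s) and the array at index 1 has 1 dimension(s)
```

```bash
python3 - <<'E'
from fit import *
p=[640,72.3,.097,.62]; a,t=p[2:]
s=arm.read_state();Rt=R.from_quat(s['ee_rot']).as_matrix()
y=np.array([np.sin(a),-np.cos(a),0]);z=np.array([np.cos(a)*np.sin(t),np.sin(a)*np.sin(t),-np.cos(t)]);G=np.c_[np.cross(y,z),y,z]
print('rotvec tool deg',np.degrees(R.from_matrix(Rt.T@G).as_rotvec()))
for q in [(45,0,190),(45,0,42)]:
  P=cabpts(p,[(q,1)])[0];print(q,P,'tool-now cm',Rt.T@(P-s['position'])/10, 'tool-tilted',G.T@(P-s['position'])/10)
E
```

```text
rotvec tool deg [1.23852854e-02 3.56924073e+01 1.20041927e-01]
(45, 0, 190) [566.57463909  65.15531782 192.78348899] tool-now cm [ 7.62355522 -0.04614342  4.68431955] tool-tilted [ 3.45845759 -0.05669788  8.25223785]
(45, 0, 42) [652.16360493  73.48358412  72.3294774 ] tool-now cm [16.25836905 -0.03978986 16.70430082] tool-tilted [ 3.45845759 -0.05669788 23.05223785]
```

drive_tool(deltas=[[[0, 0, 0], [0, 4, 0]], [[0, 0, 0], [0, 7, 0]], [[0, 0, 0], [0, 7, 0]], [[0, 0, 0], [0, 7, 0]], [[0, 0, 0], [0, 7, 0]], [[0, 0, 0], [0, 3.7, 0]], [[0, 0, 0], [0, 0, 0]], [[1.2, 0, 2.7], [0, 0, 0]], [[1.2, 0, 2.7], [0, 0, 0]], [[1.0, 0, 2.8], [0, 0, 0]], [[0, 0, 0], [0, 0, 0]], [[0, 0, 0], [0, 0, 0]]])

```text
clock: 7.9
position: [571.9, 55.6, 208.7]
ee_rot: [0.961, 0.041, 0.275, -0.005]
contact_force: [-0.0, -0.4, 0.5]
gripper_width: 30.6
grasp_force: 60.2
```

```bash
cat > where.py <<'E'
from fit import *
p=[640,72.3,.097,.62]; a,t=p[2:]
s=arm.read_state();Rt=R.from_quat(s['ee_rot']).as_matrix()
y=np.array([np.sin(a),-np.cos(a),0]);z=np.array([np.cos(a)*np.sin(t),np.sin(a)*np.sin(t),-np.cos(t)]);G=np.c_[np.cross(y,z),y,z]
print(s['clock'],s['position'].round(1),s['contact_force'].round(1),s['gripper_width'],'rotvec',np.degrees(R.from_matrix(Rt.T@G).as_rotvec()).round(1),'joints',s['joints'].round(2))
h=cabpts(p,[((0,0,0),1)])[0]; print('bin xyz of TCP',(G.T@(s['position']-h)*[1,-1,-1]).round(1))
E
python3 - <<'E'
import where
from fit import *
b=snap('side','s4')['img'];w=snap('wrist','w4')['img']
cv2.imwrite('pics/c4.png',np.hstack([cv2.resize(b[90:240,210:360],(400,400),interpolation=cv2.INTER_CUBIC),cv2.resize(w,(400,250))[:250].copy() if 0 else cv2.resize(w[:,120:520],(400,400))])[:,:,::-1])
E
```

```text
7.9 [571.9  55.6 208.7] [-0.  -0.4  0.5] 30.602722099491483 rotvec [ 1.1  3.6 -0.3] joints [ 0.32  0.09 -0.85  1.   -0.16  0.38]
bin xyz of TCP [ 57.9 -10.1 200.4]
```

View pics/c4.png

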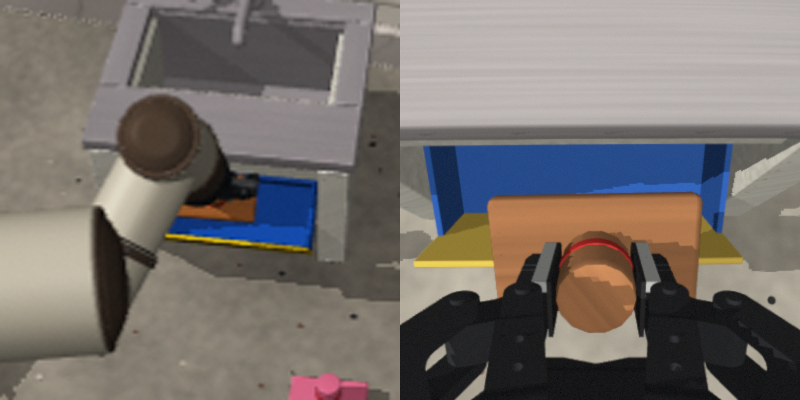

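The tilt ran into the joint-5 limit (-0.16). The brush doesn't need the full tilt, so I'll back it off a few degrees and re-measure.

drive_tool(deltas=[[[0, 0, 0], [0, -3, 0]], [[0, 0, 0], [0, 0, 0]]])

```text
clock: 8.2
position: [575.7, 52.3, 213.9]
ee_rot: [0.963, 0.039, 0.267, -0.001]
contact_force: [0.1, 1.5, 0.7]
gripper_width: 30.4
grasp_force: 60.2
```

```bash
python3 where.py
```

```text
8.2 [575.7  52.3 213.9] [0.1 1.5 0.7] 30.361240034902785 rotvec [ 1.6  4.6 -0.4] joints [ 0.38  0.1  -0.78  0.78 -0.24  0.55]
bin xyz of TCP [ 63.6 -13.7 202.7]
```

drive_tool(deltas=[[[-0.6, -0.7, 1.5], [1.6, 0, 0]], [[-0.6, -0.7, 2], [0, 0, 0]], [[0, 0, 1.5], [0, 0, 0]], [[0, 0, 0], [0, 0, 0]]])

```text
clock: 8.6
position: [592.8, 66.8, 178.4]
ee_rot: [0.966, 0.045, 0.253, -0.014]
contact_force: [0.5, 0.1, -1.0]
gripper_width: 30.2
grasp_force: 61.2
```

```bash
python3 where.py
```

```text
8.6 [592.8  66.8 178.4] [ 0.5  0.1 -1. ] 30.208743731745756 rotvec [-0.1  6.2 -0.3] joints [ 0.35  0.18 -0.79  0.86 -0.16  0.49]
bin xyz of TCP [ 58.   -0.9 163.1]
```

```bash
cat > kin.py <<'E'
from fit import *
D=[([1.36457,.385384,.006933,0,-1.194025,-.2586],[279.96,558.29,230.47]),([-.28,.19,-.27,0,-1.11,2.1],[419.77,-286.64,231.02]),
([-.29,.19,-.24,0,-1.14,2.11],[423.64,-292.74,242.67]),([.45,.16,-.29,0,-1.13,1.22],[490.76,57.42,239.54]),
([.32,.09,-.85,1.,-.16,.38],[571.9,55.6,208.7]),([.38,.1,-.78,.78,-.24,.55],[575.7,52.3,213.9]),([.35,.18,-.79,.86,-.16,.49],[592.8,66.8,178.4])]
def Ry(a):return R.from_euler('y',a).as_matrix()
def Rx(a):return R.from_euler('x',a).as_matrix()
def fk(k,q):
    a1,h,L2,e,L3,d6=k
    A=R.from_euler('z',q[0]).as_matrix()@Ry(q[1]);P=R.from_euler('z',q[0]).as_matrix()@[a1,0,0]+[0,0,h]+A@[0,0,L2]
    B=A@Ry(-q[2]);P=P+B@[L3,0,e]
    W=B@Rx(S4*q[3])@Ry(-q[4]);return P+W@[d6,0,0],W@Rx(S4*q[5])
S4=1
def fitk():
    w=lambda i:5. if i in(0,7) else 1.
    f=lambda k:np.r_[np.concatenate([w(i)*(fk(k,q)[0]-p) for i,(q,p) in enumerate(D)]),(k-[100,450,450,50,450,250])*.01]
    return least_squares(f,[100,450,450,50,450,250])
E
python3 - <<'E'
import kin; from kin import *
s=arm.read_state(); D.append((list(s['joints']),list(s['position'])))
for S in (1,-1):
    kin.S4=S; r=fitk();print(S,r.x.round(),r.fun.round(1))
    W=fk(r.x,s['joints'])[1];print((W.T@R.from_quat(s['ee_rot']).as_matrix()).round(2))
E
```

```text
1 [  749. -2477.   668.   793.  -750. -1069.] [-786.8  138.6  -25.6  113.6  133.3   60.8   78.3  142.9   39.1   -8.5
  175.5   52.5  -90.6  -47.1  -40.6 -112.7  -59.9  -27.5    9.8   15.7
    2.1   10.1   68.8    8.4    6.5  -29.3    2.2    7.4  -12.   -13.2]
[[-0.05 -0.23  0.97]
 [ 0.9  -0.43 -0.05]
 [ 0.43  0.87  0.23]]
-1 [-196. 1485.  537. -367.  794. 1115.] [-7.794e+02  1.739e+02  7.400e+00  1.710e+01  1.610e+02 -1.630e+01
  3.130e+01  1.570e+02 -1.120e+01 -9.960e+01  1.315e+02 -1.650e+01
  4.050e+01 -1.010e+01  6.800e+00  7.410e+01  6.500e+00  3.600e+00
 -8.700e+00  3.100e+00 -2.200e+00 -2.610e+01  2.640e+01 -3.000e-01
 -3.000e+00  1.030e+01  9.000e-01 -4.200e+00  3.400e+00  8.700e+00]
[[ 0.  0.  1.]
 [-1.  0.  0.]
 [-0. -1.  0.]]
```

```bash
sed -i 's/S4=1$/S4=-1/; s/B@\[L3,0,e\]/B@[L3,-160.,e]/' kin.py
python3 - <<'E'
from kin import *
s=arm.read_state(); D.append((list(s['joints']),list(s['position'])))
r=fitk();k=r.x;print(k.round(),r.fun.round(1))
p=[640,72.3,.097,.62];M=np.array([[0,0,1],[-1,0,0],[0,-1,0]])
lo=np.array([-3.14,-1.21,-1.07,-3.16,-2.99,-3.1]);hi=np.array([3.14,2.06,1.41,2.05,-.16,3.1])
W0=fk(k,s['joints'])[1].T@R.from_quat(s['ee_rot']).as_matrix()
for flip in (0,1):
 for bz in (160,50):
  for de in (0,4,8,12,16,20):
   a,t=p[2],p[3]-np.radians(de)
   y=np.array([np.sin(a),-np.cos(a),0]);z=np.array([np.cos(a)*np.sin(t),np.sin(a)*np.sin(t),-np.cos(t)]);G=np.c_[np.cross(y,z),y,z]
   if flip: G=G@np.diag([-1,-1,1])
   P=cabpts(p,[((42,0,bz),1)])[0]
   def f(q):
    x,W=fk(k,q);return np.r_[(x-P)/10,5*R.from_matrix(G.T@(W@W0)).as_rotvec()]
   best=min((least_squares(f,np.clip(q0,lo+.01,hi-.01),bounds=(lo,hi)) for q0 in ([.4,.2,-.6,0,-.5,1.2],[.4,.2,-.6,-3,-.3,1.2],[.4,.2,-.6,-3,-.3,-1.2],[.4,.2,-.6,-1.5,-.3,1.2],[.4,.2,-.6,1.,-.3,.5])),key=lambda r:r.cost)
   print(flip,bz,de,'cost',round(best.cost,3),best.x.round(2))
E
```

```text
[ 340. -761.  611.  291.  -81. -123.] [ -0.6  -9.9 -11.3  27.6  -8.5  27.4  12.2  -4.3  17.3  21.6  12.4  22.6
 -34.6 -28.7 -20.1 -47.6   8.5 -14.    6.4  -2.6   0.2  19.5 -18.3   4.6
   2.4 -12.1   1.6   2.4  -5.3  -3.7]
0 160 0 cost 0.0 [ 0.36  0.16 -0.85  1.81 -0.16 -0.46]
0 160 4 cost 0.008 [ 0.36  0.13 -0.9   1.58 -0.16 -0.23]
0 160 8 cost 0.015 [ 0.36  0.11 -0.96  1.28 -0.16  0.06]
0 160 12 cost 0.009 [ 0.36  0.09 -1.    0.93 -0.16  0.4 ]
0 160 16 cost 0.0 [ 0.37  0.07 -1.04  0.6  -0.16  0.72]
0 160 20 cost 0.0 [ 0.37  0.05 -1.07  0.39 -0.2   0.92]
0 50 0 cost 0.957 [ 0.36  0.21 -1.07 -3.16 -0.53 -1.75]
0 50 4 cost 1.333 [ 0.36  0.21 -1.07 -3.16 -0.52 -1.76]
0 50 8 cost 1.812 [ 0.36  0.21 -1.07 -3.16 -0.51 -1.77]
0 50 12 cost 2.392 [ 0.36  0.21 -1.07 -3.16 -0.5  -1.77]
0 50 16 cost 3.074 [ 0.36  0.21 -1.07 -3.16 -0.49 -1.78]
0 50 20 cost 3.858 [ 0.36  0.21 -1.07 -3.16 -0.48 -1.79]
1 160 0 cost 0.0 [ 0.36  0.16 -0.85  1.81 -0.16  2.68]
1 160 4 cost 0.008 [ 0.36  0.13 -0.9   1.58 -0.16  2.91]
1 160 8 cost 0.015 [ 0.36  0.11 -0.96  1.28 -0.16 -3.08]
1 160 12 cost 0.009 [ 0.36  0.09 -1.    0.93 -0.16 -2.75]
1 160 16 cost 0.0 [ 0.37  0.07 -1.04  0.6  -0.16 -2.42]
1 160 20 cost 0.0 [ 0.37  0.05 -1.07  0.39 -0.2  -2.22]
1 50 0 cost 0.957 [ 0.36  0.21 -1.07 -3.16 -0.53  1.39]
1 50 4 cost 1.333 [ 0.36  0.21 -1.07 -3.16 -0.52  1.38]
1 50 8 cost 1.812 [ 0.36  0.21 -1.07 -3.16 -0.51  1.38]
1 50 12 cost 2.392 [ 0.36  0.21 -1.07 -3.16 -0.5   1.37]
1 50 16 cost 3.074 [ 0.36  0.21 -1.07 -3.16 -0.49  1.36]
1 50 20 cost 3.858 [ 0.36  0.21 -1.07 -3.16 -0.48  1.36]
```

```bash
sed -i 's/a1,h,L2,e,L3,d6=k/a1,h,L2,e,L3,d6,l=k/; s/B@\[L3,-160.,e\]/B@[L3,l,e]/' kin.py
python3 - <<'E'
from kin import *
s=arm.read_state(); D.append((list(s['joints']),list(s['position'])))
for i,(q,p) in enumerate(D):
    Rz=R.from_euler('z',-q[0]).as_matrix();print(i,(Rz@p).round(1))
wt=[10,1,1,1,1,1,1,10]
f=lambda k:np.r_[np.concatenate([w*(fk(k,q)[0]-p) for w,(q,p) in zip(wt,D)]),(k-[50,400,450,0,450,250,-160])*.01]
rng=np.random.default_rng(0);lb=np.array([-100,100,200,-150,200,80,-250.]);ub=np.array([200,800,800,150,800,450,250.])
best=min((least_squares(f,rng.uniform(lb,ub),bounds=(lb,ub),loss='soft_l1') for _ in range(30)),key=lambda r:r.cost)
print(best.x.round(1),f(best.x).round(1))
E
```

```text
0 [ 603.8 -159.7  230.5]
1 [ 482.6 -159.5  231. ]
2 [ 489.7 -159.4  242.7]
3 [ 466.9 -161.8  239.5]
4 [ 560.4 -127.1  208.7]
5 [ 554.  -165.   213.9]
6 [ 579.8 -140.5  178.4]
7 [ 579.8 -140.5  178.4]
[ 200.   100.   475.5   47.1  215.2  274.4 -120.6] [-3.992e+02  0.000e+00 -0.000e+00  3.100e+01  3.150e+01  8.200e+00
  2.600e+01  3.270e+01  3.000e+00  6.000e-01  4.600e+01  4.300e+00
 -1.900e+00 -3.250e+01 -1.380e+01  1.400e+00 -1.100e+00 -1.160e+01
  2.000e-01 -1.400e+01 -1.000e+00  3.000e-01 -1.390e+02  1.000e-01
  1.500e+00 -3.000e+00  3.000e-01  5.000e-01 -2.300e+00  2.000e-01
  4.000e-01]
```

The tilt at the lower pose needs a different wrist branch. I'll back out, untilt, and turn the gripper half a turn (the brush is symmetric), logging precise joint data for a kinematic model along the way.

drive_tool(deltas=[[[0, 0, -3], [0, 0, 0]], [[0, 0, -4], [0, 0, 0]], [[0, 0, -4], [0, 0, 0]], [[0, 0, -2], [0, -4, 0]], [[0, 0, 0], [0, -7, 0]], [[0, 0, 0], [0, -4, 0]], [[0, 0, 0], [0, 0, 0]], [[0, 0, 0], [0, 0, 0]]])

```text
clock: 9.4
position: [531.1, 59.0, 288.6]
ee_rot: [0.991, 0.045, 0.126, -0.007]
contact_force: [-1.2, -0.1, -1.7]
gripper_width: 30.4
grasp_force: 61.2
```

```bash
cat > log.py <<'E'
from bench import arm; import json
s=arm.read_state(); open('st.jsonl','a').write(json.dumps([list(s['joints']),list(s['position']),list(s['ee_rot'])])+'\n')
print(s['joints'].round(3),s['joint_vel'].round(2),s['position'].round(1))
E
python3 log.py
```

```text
[ 0.465  0.064 -0.336  0.112 -0.937  1.14 ] [ 0.   -0.01 -0.04  0.   -0.01  0.  ] [531.1  59.  288.6]
```

drive_tool(deltas=[[[0, 0, 0], [0, -7, 8]], [[0, 0, 0], [0, 0, 8]], [[0, 0, 0], [0, 0, 8]], [[0, 0, 0], [0, 0, 8]], [[0, 0, 0], [0, 0, 8]], [[0, 0, 0], [0, 0, 8]], [[0, 0, 0], [6, 0, 0]], [[0, 0, 0], [6, 0, 0]], [[0, 0, 0], [6, 0, 0]], [[0, 0, 0], [0, 0, 0]], [[0, 0, 0], [0, 0, 0]]])

```text
clock: 10.5
position: [530.3, 58.1, 289.1]
ee_rot: [0.916, -0.337, 0.122, -0.182]
contact_force: [0.6, -0.9, 0.2]
gripper_width: 30.7
grasp_force: 61.2
```

```bash
python3 log.py
```

```text
[ 0.339  0.017 -0.326 -0.168 -0.81   0.618] [ 0.01  0.02  0.03  0.   -0.    0.01] [530.3  58.1 289.1]
```

drive_tool(deltas=[[[0, 0, 0], [-6, 0, 0]], [[0, 0, 0], [-6, 0, 0]], [[0, 0, 0], [-6, 0, 0]], [[0, 0, 0], [0, 0, 8]], [[0, 0, 0], [0, 0, 8]], [[0, 0, 0], [0, 0, 8]], [[0, 0, 0], [0, 0, 8]], [[0, 0, 0], [0, 0, 8]], [[0, 0, 0], [0, 0, 8]], [[0, 0, 0], [0, 0, 0]], [[0, 0, 0], [0, 0, 0]]])

```text
clock: 11.6
position: [531.3, 59.4, 288.9]
ee_rot: [0.711, -0.699, 0.047, -0.061]
contact_force: [-0.5, -0.4, -1.1]
gripper_width: 30.1
grasp_force: 61.3
```

```bash
python3 log.py
```

```text
[ 0.442  0.113 -0.242  0.053 -1.069 -0.447] [-0.   -0.01 -0.   -0.   -0.   -0.  ] [531.3  59.4 288.9]
```

```bash
cat > kin.py <<'E'
from fit import *
import json
Rm=lambda ax,a:R.from_euler(ax,a).as_matrix()
# frames: B after j3 (x along forearm), W after j5 (x along tool)
def fk(k,q):
    a1,h,L2,e,L3,d6,l,wy,wz,o=k
    Z=Rm('z',q[0]);A=Z@Rm('y',q[1]);P=Z@[a1,0,0]+[0,0,h]+A@[0,l,L2]
    B=A@Rm('y',-q[2]);P=P+B@[L3,0,e]
    F=B@Rm('x',-q[3]);P=P+F@[0,wy,wz];W=F@Rm('y',-q[4]);P=P+W@[d6,0,o];return P,W@Rm('x',-q[5])
def fitk():
    D=[([1.36457,.385384,.006933,0,-1.194025,-.2586],[279.96,558.29,230.47],[9.73099867e-01,-2.30382116e-01,-1.35801249e-04,8.43427245e-04])]+[json.loads(x) for x in open('st.jsonl')]
    D2=[([-.28,.19,-.27,0,-1.11,2.1],[419.77,-286.64,231.02]),([-.29,.19,-.24,0,-1.14,2.11],[423.64,-292.74,242.67]),([.45,.16,-.29,0,-1.13,1.22],[490.76,57.42,239.54]),([.32,.09,-.85,1.,-.16,.38],[571.9,55.6,208.7]),([.38,.1,-.78,.78,-.24,.55],[575.7,52.3,213.9]),([.35,.18,-.79,.86,-.16,.49],[592.8,66.8,178.4])]
    pr=np.array([0,350,400,0,400,280,-160,0,0,0]);sg=np.array([100,150,150,60,150,80,80,30,30,30])
    f=lambda k:np.r_[np.concatenate([fk(k,d[0])[0]-d[1] for d in D]),np.concatenate([(fk(k,q)[0]-p)/6 for q,p in D2]),(k-pr)/sg]
    r=least_squares(f,pr); M=fk(r.x,D[0][0])[1].T@R.from_quat(D[0][2]).as_matrix()
    e=[np.degrees(R.from_matrix((fk(r.x,d[0])[1]@M).T@R.from_quat(d[2]).as_matrix()).magnitude()) for d in D]
    return r.x,M,f(r.x),e
E
python3 - <<'E'
from kin import *
k,M,f,e=fitk();print(k.round(1),np.round(e,2));print(f.round(1))
E
```

```text
[  10.2  157.2  564.7   -1.9  412.4  297.1   -6.7 -153.1    1.8   -1.3] [0.   0.02 0.02 0.02]
[ 0.   0.   0.4 -0.3  0.1 -0.5  0.3 -0.2  0.5 -0.2  0.  -0.4  0.4 -0.2
  0.1  0.1 -0.1 -0.  -0.1  0.3 -0.2 -0.1 -0.3  0.2  0.3  0.2  0.1 -0.
 -0.3 -0.1  0.1 -1.3  1.1 -0.   0.1  0.2  1.9 -5.1  0.1 -0. ]
```

```bash
cat > ik.py <<'E'
from kin import *
k,M,_,_=fitk(); p=[640,72.3,.097,.62]
lo=np.array([-3.14,-1.21,-1.07,-3.16,-2.99,-3.1])+.03;hi=np.array([3.14,2.06,1.41,2.05,-.16,3.1])-.03
def G(de,flip,ly=0):
   a,t=p[2],p[3]-np.radians(de)
   y=np.array([np.sin(a),-np.cos(a),0]);z=np.array([np.cos(a)*np.sin(t),np.sin(a)*np.sin(t),-np.cos(t)]);g=np.c_[np.cross(y,z),y,z]
   return g@Rm('x',np.radians(ly))@(np.diag([-1,-1,1.]) if flip else np.eye(3))
def ik(P,g,seeds):
   def f(q):
    x,W=fk(k,q);return np.r_[(x-P)/5,10*R.from_matrix(g.T@(W@M)).as_rotvec()]
   return sorted((least_squares(f,np.clip(s,lo+.01,hi-.01),bounds=(lo,hi)) for s in seeds),key=lambda r:r.cost)
E
python3 - <<'E'
from ik import *
seeds=[[a,.3,-.5,b,-.4,c] for a in(.1,.4) for b in(-3,-2,-1,0,1,1.8) for c in(-2,0,2)]
for flip in(0,1):
 for bz in(190,110,42):
  for de in(0,3,6,10):
   r=ik(cabpts(p,[((42,0,bz),1)])[0],G(de,flip),seeds)
   print(flip,bz,de,[(round(x.cost,3),x.x.round(2).tolist()) for x in r if x.cost<.02][::6])
E
```

```text
0 190 0 []
0 190 3 []
0 190 6 [(np.float64(0.0), [0.38, 0.12, -0.83, 0.83, -0.19, 0.5]), (np.float64(0.0), [0.38, 0.12, -0.83, 0.83, -0.19, 0.5]), (np.float64(0.0), [0.38, 0.12, -0.83, 0.83, -0.19, 0.5]), (np.float64(0.0), [0.38, 0.12, -0.83, 0.83, -0.19, 0.5])]
0 190 10 [(np.float64(0.0), [0.46, 0.14, -0.68, 0.44, -0.36, 0.83]), (np.float64(0.0), [0.46, 0.14, -0.68, 0.44, -0.36, 0.83]), (np.float64(0.0), [0.46, 0.14, -0.68, 0.44, -0.36, 0.83]), (np.float64(0.0), [0.46, 0.14, -0.68, 0.44, -0.36, 0.83])]
0 110 0 []
0 110 3 []
0 110 6 []
0 110 10 [(np.float64(0.02), [0.38, 0.3, -0.7, 0.63, -0.19, 0.69]), (np.float64(0.02), [0.38, 0.3, -0.7, 0.63, -0.19, 0.69]), (np.float64(0.02), [0.38, 0.3, -0.7, 0.63, -0.19, 0.69]), (np.float64(0.02), [0.38, 0.3, -0.7, 0.63, -0.19, 0.69])]
0 42 0 []
0 42 3 []
0 42 6 []
0 42 10 []
1 190 0 []
1 190 3 []
1 190 6 [(np.float64(0.0), [0.38, 0.12, -0.83, 0.83, -0.19, -2.64]), (np.float64(0.0), [0.38, 0.12, -0.83, 0.83, -0.19, -2.64]), (np.float64(0.0), [0.38, 0.12, -0.83, 0.83, -0.19, -2.64]), (np.float64(0.0), [0.38, 0.12, -0.83, 0.83, -0.19, -2.64])]
1 190 10 [(np.float64(0.0), [0.46, 0.14, -0.68, 0.44, -0.36, -2.31]), (np.float64(0.0), [0.46, 0.14, -0.68, 0.44, -0.36, -2.31]), (np.float64(0.0), [0.46, 0.14, -0.68, 0.44, -0.36, -2.31]), (np.float64(0.0), [0.46, 0.14, -0.68, 0.44, -0.36, -2.31])]
1 110 0 []
1 110 3 []
1 110 6 []
1 110 10 [(np.float64(0.018), [0.38, 0.3, -0.7, 0.63, -0.19, -2.46]), (np.float64(0.018), [0.38, 0.3, -0.7, 0.63, -0.19, -2.46]), (np.float64(0.018), [0.38, 0.3, -0.7, 0.63, -0.19, -2.46]), (np.float64(0.018), [0.38, 0.3, -0.7, 0.63, -0.19, -2.46])]
1 42 0 []
1 42 3 []
1 42 6 []
1 42 10 []
```

```bash
python3 - <<'E'
from ik import *
rng=np.random.default_rng(1)
seeds=[np.r_[rng.uniform(-.5,.7),rng.uniform(-.2,.9),rng.uniform(-1,.4),rng.uniform(-3.1,2),rng.uniform(-1,-.2),rng.uniform(-3,3)] for _ in range(60)]
for flip in(0,1):
 for bz in(190,42):
  for de in(0,5,10,15):
   r=ik(cabpts(p,[((42,0,bz),1)])[0],G(de,flip),seeds); u={tuple(x.x.round(1)):(round(x.cost,3),x.x.round(2).tolist()) for x in r if x.cost<.05}
   print(flip,bz,de,list(u.values())[:4])
E
```

```text
0 190 0 []
0 190 5 [(np.float64(0.016), [0.38, 0.12, -0.83, 0.83, -0.19, 0.5])]
0 190 10 [(np.float64(0.0), [0.46, 0.14, -0.68, 0.44, -0.36, 0.83])]
0 190 15 [(np.float64(0.0), [0.46, 0.17, -0.56, 0.25, -0.52, 1.01])]
0 42 0 []
0 42 5 []
0 42 10 []
0 42 15 [(np.float64(0.0), [0.38, 0.45, -0.56, 0.44, -0.23, 0.88])]
1 190 0 []
1 190 5 [(np.float64(0.015), [0.38, 0.12, -0.83, 0.83, -0.19, -2.64])]
1 190 10 [(np.float64(0.0), [0.46, 0.14, -0.68, 0.44, -0.36, -2.31])]
1 190 15 [(np.float64(0.0), [0.46, 0.17, -0.56, 0.25, -0.53, -2.13])]
1 42 0 []
1 42 5 []
1 42 10 []
1 42 15 [(np.float64(0.0), [0.38, 0.45, -0.56, 0.44, -0.24, -2.26])]
```

```bash
python3 - <<'E'
from ik import *
rng=np.random.default_rng(2)
lo8=np.r_[lo,-55];hi8=np.r_[hi,55]
for bx,bz in((40,44),(40,190)):
 def ev(v):
  x,W=fk(k,v[:6]);P=cabpts(p,[((bx,v[6],bz),1)])[0]
  g=G(0,0);T=W@M;T=T@np.diag([-1,-1,1]) if T[:,1]@g[:,1]<0 else T
  return x-P,np.degrees(R.from_matrix(g.T@T).as_rotvec())
 def f(v):
  d,e=ev(v);return np.r_[d/3,e/[4,2,6]]
 rs=sorted((least_squares(f,np.clip(np.r_[rng.uniform(-.5,.7),rng.uniform(-.2,.9),rng.uniform(-1,.4),rng.uniform(-3.1,2),rng.uniform(-1,-.2),rng.uniform(-3,3),rng.uniform(-40,40)],lo8+.01,hi8-.01),bounds=(lo8,hi8)) for _ in range(80)),key=lambda r:r.cost)
 u={}
 for r in rs:u.setdefault(tuple((r.x[[0,3,5]]/.4).round()),r)
 for r in list(u.values())[:7]:d,e=ev(r.x);print(bz,round(r.cost,2),r.x.round(2).tolist(),d.round(1),'rotvec',e.round(1))
E
```

```text
44 2.17 [-0.03, 0.45, -0.62, -3.13, -0.19, -1.47, 55.0] [-0.3  0.  -0.7] rotvec [-4.5  3.5 -0.9]
44 2.2 [-0.03, 0.45, -0.62, -3.13, -0.19, 1.68, 55.0] [-0.3  0.  -0.7] rotvec [-4.5  3.5 -0.9]
44 2.59 [0.18, 0.44, -0.36, -0.62, -0.19, 2.12, -55.0] [ 0.1 -0.3  0.1] rotvec [ 9.  -0.4 -0.2]
44 2.59 [0.18, 0.44, -0.36, -0.62, -0.19, -1.02, -55.0] [ 0.1 -0.3  0.1] rotvec [ 9.1 -0.4 -0.2]
44 9.03 [0.24, 0.45, -0.78, 2.02, -0.33, 2.46, 55.0] [0.4 0.6 1. ] rotvec [-13.4  -5.    3.9]
44 9.08 [0.24, 0.45, -0.78, 2.02, -0.33, -0.68, 55.0] [0.4 0.6 1. ] rotvec [-13.4  -5.    3.9]
44 16.47 [-0.02, 0.44, -0.32, -1.47, -0.19, -3.07, -55.0] [-0.9 -0.3 -2. ] rotvec [ 5.4 10.9 -5.8]
190 1.25 [0.23, 0.12, -0.93, 1.9, -0.19, 2.69, 55.0] [-0.   0.2  0.2] rotvec [-6.1 -0.9  0.3]
190 1.26 [0.23, 0.12, -0.93, 1.91, -0.19, -0.46, 55.0] [-0.   0.2  0.2] rotvec [-6.1 -0.8  0.3]
190 1.44 [0.31, 0.12, -0.66, 0.06, -0.19, -1.8, -55.0] [ 0.1 -0.2  0.3] rotvec [ 6.2 -1.4 -0.5]
190 1.45 [0.31, 0.12, -0.66, 0.06, -0.19, 1.35, -55.0] [ 0.1 -0.2  0.3] rotvec [ 6.2 -1.4 -0.5]
190 3.21 [0.39, 0.12, -0.89, 1.3, -0.19, -3.07, 55.0] [0.1 0.1 1.1] rotvec [-1.9 -4.8 -2.9]
190 19.48 [-0.15, 0.13, -0.8, -3.13, -0.19, -1.27, -2.12] [-0.3 -0.  -2.7] rotvec [-11.2  10.8  -6.9]
190 19.57 [-0.15, 0.12, -0.8, -3.13, -0.19, 1.87, -3.6] [-0.3 -0.  -2.7] rotvec [-11.3  10.8  -7. ]
```

```bash
cat > plan.py <<'E'
from ik import *
def path(by,bx,de,ly,bzs,q=[.31,.12,-.66,.06,-.25,-1.8]):
  g=G(de,1)@Rm('x',np.radians(ly)); out=[]
  for bz in bzs:
    P=cabpts(p,[((bx,by,bz),1)])[0]; r=ik(P,g,[q])[0]; q=r.x; out.append((bz,round(r.cost,3),q.round(2).tolist(),P.round(1)))
  return g,out
E
python3 - <<'E'
from plan import *
for by,de,ly in((-48,0,9),(-48,0,-9),(-48,3,-8),(-48,4,-7),(-55,2,-8)):
  print(by,de,ly,[(o[0],o[1],o[2][3:5]) for o in path(by,41,de,ly,(200,160,120,80,47))[1]])
E
```

```text
-48 0 9 [(200, np.float64(0.281), [1.43, -0.19]), (160, np.float64(0.803), [1.43, -0.19]), (120, np.float64(1.492), [1.42, -0.19]), (80, np.float64(2.263), [1.42, -0.19]), (47, np.float64(2.913), [1.42, -0.19])]
-48 0 -9 [(200, np.float64(0.0), [-0.17, -0.26]), (160, np.float64(0.0), [-0.27, -0.21]), (120, np.float64(0.0), [-0.39, -0.19]), (80, np.float64(0.002), [-0.53, -0.19]), (47, np.float64(0.004), [-0.64, -0.19])]
-48 3 -8 [(200, np.float64(0.0), [-0.09, -0.31]), (160, np.float64(0.0), [-0.15, -0.25]), (120, np.float64(0.0), [-0.23, -0.2]), (80, np.float64(0.002), [-0.34, -0.19]), (47, np.float64(0.007), [-0.44, -0.19])]
-48 4 -7 [(200, np.float64(0.0), [-0.03, -0.31]), (160, np.float64(0.0), [-0.06, -0.24]), (120, np.float64(0.0), [-0.12, -0.19]), (80, np.float64(0.009), [-0.26, -0.19]), (47, np.float64(0.022), [-0.36, -0.19])]
-55 2 -8 [(200, np.float64(0.0), [-0.12, -0.29]), (160, np.float64(0.0), [-0.19, -0.24]), (120, np.float64(0.0), [-0.27, -0.2]), (80, np.float64(0.002), [-0.4, -0.19]), (47, np.float64(0.006), [-0.5, -0.19])]
```

```bash
python3 - <<'E'
from plan import *
g,o=path(-46,41,2,-8,(200,160,120,80,47))
for x in o:print(x)
s=arm.read_state();T=R.from_quat(s['ee_rot']).as_matrix();P=o[0][3]
print('rotvec',np.degrees(R.from_matrix(T.T@g).as_rotvec()).round(1))
g0=np.c_[np.cross([np.sin(.097),-np.cos(.097),0],[0,0,-1]),[np.sin(.097),-np.cos(.097),0],[0,0,-1]]@np.diag([-1,-1,1])
print('to vertical flipped',np.degrees(R.from_matrix(T.T@g0).as_rotvec()).round(1),'then',np.degrees(R.from_matrix(g0.T@g).as_rotvec()).round(1))
print('then shift in g axes cm',(g.T@(P-s['position'])/10).round(2), 'descend', (g.T@(o[4][3]-P)/10).round(2))
# intermediate check: pose g at current position
r=ik(s['position'],g,[[.31,.05,-.5,.06,-.4,-1.8]])[0];print(r.cost,r.x.round(2))
E
```

```text
(200, np.float64(0.0), [0.31, 0.1, -0.6, -0.08, -0.27, -1.67], array([562. ,  18.5, 198.6]))
(160, np.float64(0.0), [0.29, 0.19, -0.57, -0.14, -0.21, -1.6], array([585.1,  20.7, 166. ]))
(120, np.float64(0.002), [0.27, 0.28, -0.51, -0.26, -0.19, -1.46], array([608.3,  23. , 133.5]))
(80, np.float64(0.01), [0.24, 0.36, -0.44, -0.4, -0.19, -1.3], array([631.4,  25.2, 100.9]))
(47, np.float64(0.018), [0.22, 0.43, -0.38, -0.5, -0.19, -1.18], array([650.5,  27.1,  74.1]))
rotvec [ 12.2 -25.4  82. ]
to vertical flipped [-6.3  7.4 85.2] then [ -7.8 -33.5  -2.3]
then shift in g axes cm [ 2.77 -5.57  8.3 ] descend [-0.54 -2.13 15.14]
2.6947166640853757e-28 [ 0.44 -0.07 -0.58  0.12 -0.47 -1.97]
```

drive_tool(deltas=[[[0, 0, 0], [-0.52, 0.62, 7.1]], [[0, 0, 0], [-0.52, 0.62, 7.1]], [[0, 0, 0], [-0.52, 0.62, 7.1]], [[0, 0, 0], [-0.52, 0.62, 7.1]], [[0, 0, 0], [-0.52, 0.62, 7.1]], [[0, 0, 0], [-0.52, 0.62, 7.1]], [[0, 0, 0], [-0.52, 0.62, 7.1]], [[0, 0, 0], [-0.52, 0.62, 7.1]], [[0, 0, 0], [-0.52, 0.62, 7.1]], [[0, 0, 0], [-0.52, 0.62, 7.1]], [[0, 0, 0], [-0.52, 0.62, 7.1]], [[0, 0, 0], [-0.52, 0.62, 7.1]]])

```text
clock: 12.8
position: [531.4, 59.1, 289.0]
ee_rot: [-0.046, 0.999, -0.0, -0.0]
contact_force: [-0.7, 0.2, -1.2]
gripper_width: 30.1
grasp_force: 61.2
```

drive_tool(deltas=[[[0, 0, 0], [-1.56, -6.7, -0.46]], [[0, 0, 0], [-1.56, -6.7, -0.46]], [[0, 0, 0], [-1.56, -6.7, -0.46]], [[0, 0, 0], [-1.56, -6.7, -0.46]], [[0, 0, 0], [-1.56, -6.7, -0.46]], [[0, 0, 0], [0, 0, 0]], [[0, 0, 0], [0, 0, 0]]])

```text
clock: 13.5
position: [531.0, 58.9, 289.5]
ee_rot: [-0.066, 0.953, 0.08, 0.284]
contact_force: [0.6, 0.3, -0.3]
gripper_width: 31.1
grasp_force: 61.3
```

```bash
cat > nxt.py <<'E'
import sys
from plan import *
bz=float(sys.argv[1]);ly=float(sys.argv[2]) if len(sys.argv)>2 else -8; bx=float(sys.argv[3]) if len(sys.argv)>3 else 41
g,o=path(-46,bx,2,ly,(200,160,120,80,bz) if bz<80 else (bz,))
s=arm.read_state();T=R.from_quat(s['ee_rot']).as_matrix()
print(s['clock'],s['position'].round(1),s['joints'].round(2),s['contact_force'].round(1),s['gripper_width'])
print('rot',np.degrees(R.from_matrix(T.T@g).as_rotvec()).round(1),'shift tool cm',(T.T@(o[-1][3]-s['position'])/10).round(2),o[-1])
E
python3 nxt.py 160; python3 nxt.py 50
```

```text
13.5 [531.   58.9 289.5] [ 0.45 -0.07 -0.58  0.13 -0.47 -1.98] [ 0.6  0.3 -0.3] 31.066090328441334
rot [-0.1 -0.  -0.1] shift tool cm [ 2.64 -6.08 12.35] (160.0, np.float64(0.0), [0.29, 0.19, -0.57, -0.14, -0.21, -1.6], array([585.1,  20.7, 166. ]))
13.5 [531.   58.9 289.5] [ 0.45 -0.07 -0.58  0.13 -0.47 -1.98] [ 0.6  0.3 -0.3] 31.066090328441334
rot [-0.1 -0.  -0.1] shift tool cm [ 2.24 -7.58 23.24] (50.0, np.float64(0.017), [0.22, 0.43, -0.39, -0.49, -0.19, -1.19], array([648.8,  26.9,  76.5]))
```

drive_tool(deltas=[[[0.7, -1.5, 1], [0, 0, 0]], [[0.7, -1.5, 2], [0, 0, 0]], [[0.7, -1.6, 3], [0, 0, 0]], [[0.54, -1.5, 3], [0, 0, 0]], [[0, 0, 2.3], [0, 0, 0]], [[0, 0, 1], [0, 0, 0]], [[0, 0, 0], [0, 0, 0]], [[0, 0, 0], [0, 0, 0]]])

```text
clock: 14.3
position: [585.9, 21.1, 166.9]
ee_rot: [-0.065, 0.953, 0.08, 0.285]
contact_force: [0.2, 0.5, -0.3]
gripper_width: 29.9
grasp_force: 61.3
```

```bash
python3 nxt.py 80; python3 - <<'E'
from h import *
b=snap('side','s5')['img'];w=snap('top','t5')['img']
cv2.imwrite('pics/c5.png',np.hstack([cv2.resize(b[90:240,210:360],(400,400),interpolation=cv2.INTER_CUBIC),cv2.resize(w[90:210,215:335],(400,400),interpolation=cv2.INTER_CUBIC)])[:,:,::-1])
E
```

```text
14.3 [585.9  21.1 166.9] [ 0.3   0.19 -0.57 -0.12 -0.22 -1.62] [ 0.2  0.5 -0.3] 29.902936724783917
rot [-0.1  0.1 -0.1] shift tool cm [-0.16 -1.14  7.94] (80.0, np.float64(0.01), [0.24, 0.36, -0.44, -0.4, -0.19, -1.3], array([631.4,  25.2, 100.9]))
```

View pics/c5.png

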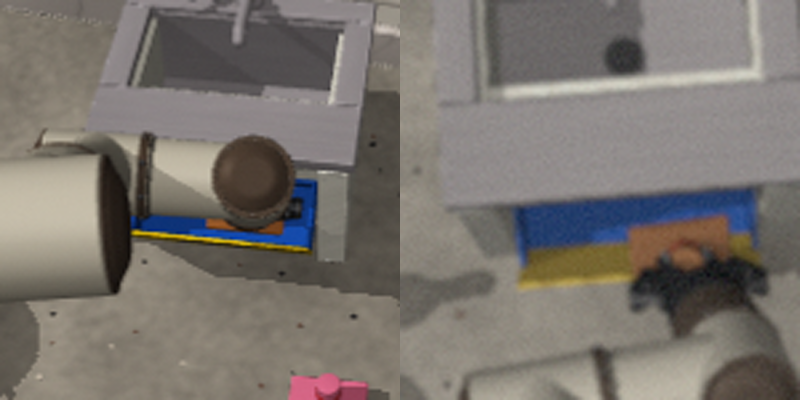

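The brush is over the open bin, clear of the sink edge and inside the side walls. Descending.

drive_tool(deltas=[[[0, -0.2, 1], [0, 0, 0]], [[0, -0.2, 1.5], [0, 0, 0]], [[0, -0.2, 1.5], [0, 0, 0]], [[-0.1, -0.2, 1.5], [0, 0, 0]], [[-0.1, -0.2, 1.5], [0, 0, 0]], [[0, -0.14, 0.9], [0, 0, 0]], [[0, 0, 0], [0, 0, 0]], [[0, 0, 0], [0, 0, 0]]])

```text
clock: 15.2
position: [630.8, 24.0, 100.9]
ee_rot: [-0.065, 0.953, 0.081, 0.284]
contact_force: [-0.1, 0.0, -1.8]
gripper_width: 30.4
grasp_force: 61.3
```

```bash
python3 nxt.py 50
```

```text
15.2 [630.8  24.  100.9] [ 0.26  0.36 -0.46 -0.32 -0.16 -1.39] [-0.1  0.  -1.8] 30.41135641872667
rot [-0.   0.  -0.2] shift tool cm [-0.17 -0.31  3.02] (50.0, np.float64(0.017), [0.22, 0.43, -0.39, -0.49, -0.19, -1.19], array([648.8,  26.9,  76.5]))
```

drive_tool(deltas=[[[0, 0, 0], [-1.2, 0, 0]], [[-0.05, -0.1, 0.8], [-0.5, 0, 0]], [[-0.05, -0.15, 0.8], [0, 0, 0]], [[-0.05, -0.15, 0.8], [0, 0, 0]], [[0, 0, 0.3], [0, 0, 0]], [[0, 0, 0], [0, 0, 0]], [[0, 0, 0], [0, 0, 0]]])

```text
clock: 15.9
position: [646.7, 26.2, 78.6]
ee_rot: [-0.069, 0.952, 0.095, 0.283]
contact_force: [0.3, -1.3, -2.0]
gripper_width: 30.1
grasp_force: 61.3
```

```bash
python3 nxt.py 48 -9.7
```

```text
15.9 [646.7  26.2  78.6] [ 0.21  0.42 -0.37 -0.52 -0.22 -1.15] [ 0.3 -1.3 -2. ] 30.076012995931755
rot [-0.  -0.  -0.2] shift tool cm [-0.07 -0.04  0.49] (48.0, np.float64(0.0), [0.2, 0.43, -0.36, -0.55, -0.21, -1.11], array([649.9,  27. ,  74.9]))
```

drive_tool(deltas=[[[0, 0, 0.2], [0, 0, 0]], [[0, 0, 0.2], [0, 0, 0]], [[0, 0, 0.1], [0, 0, 0]], [[0, 0, 0], [0, 0, 0]]])

```text
clock: 16.3
position: [649.7, 27.2, 74.7]
ee_rot: [-0.069, 0.952, 0.095, 0.283]
contact_force: [-0.3, -0.9, -1.1]
gripper_width: 30.6
grasp_force: 61.3
```

drive_tool(deltas=[[[0, 0, 0.1], [0, 0, 0]], [[0, 0, 0.1], [0, 0, 0]], [[0, 0, 0], [0, 0, 0]]])

```text
clock: 16.6
position: [650.9, 27.6, 73.3]
ee_rot: [-0.069, 0.952, 0.095, 0.283]
contact_force: [-0.7, -0.8, 0.4]
gripper_width: 30.3
grasp_force: 61.6
```

```bash
python3 nxt.py 48 -9.7; python3 - <<'E'
from h import *
b=snap('side','s6')['img'];t=snap('top','t6')['img'];w=snap('wrist','w6')['img']
cv2.imwrite('pics/c6.png',np.hstack([cv2.resize(b[120:220,235:335],(250,250)),cv2.resize(t[120:200,240:320],(250,250)),cv2.resize(w[:,120:520],(250,250))])[:,:,::-1])
E
```

```text
16.6 [650.9  27.6  73.3] [ 0.2   0.43 -0.36 -0.54 -0.22 -1.14] [-0.7 -0.8  0.4] 30.324548333664602
rot [-0.   0.1 -0.2] shift tool cm [ 0.   -0.01 -0.2 ] (48.0, np.float64(0.0), [0.2, 0.43, -0.36, -0.55, -0.21, -1.11], array([649.9,  27. ,  74.9]))
```

View pics/c6.png

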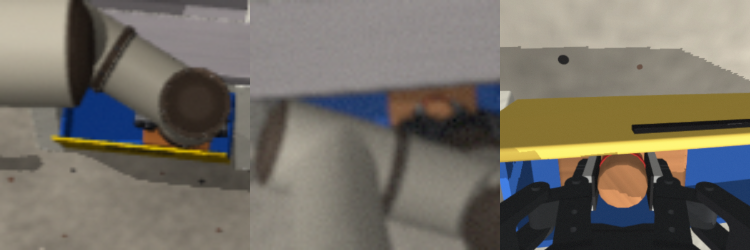

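Wrist view: the brush is inside the trough behind the yellow panel. The vertical force went from about -2 N to +0.4 N, so contact is starting.

drive_tool(deltas=[[[0, 0, 0.1], [0, 0, 0]], [[0, 0, 0.1], [0, 0, 0]], [[0, 0, 0], [0, 0, 0]], [[0, 0, 0], [0, 0, 0]]])

```text
clock: 17.15
position: [651.9, 28.1, 71.4]
ee_rot: [-0.069, 0.952, 0.095, 0.283]
contact_force: [-0.1, -0.2, 0.6]
gripper_width: 30.2
grasp_force: 61.6
```

drive_tool(deltas=[[[0, 0, 0.1], [0, 0, 0]], [[0, 0, 0.1], [0, 0, 0]], [[0, 0, 0], [0, 0, 0]], [[0, 0, 0], [0, 0, 0]]])

```text
clock: 17.55
position: [653.3, 28.4, 70.3]
ee_rot: [-0.069, 0.952, 0.095, 0.284]
contact_force: [0.7, -2.4, 4.4]
gripper_width: 30.4
grasp_force: 62.0
```

Contact at 4.4 N. Releasing with a modest opening.

drive_tool(deltas=[[[0, 0, 0], [0, 0, 0]], [[0, 0, 0], [0, 0, 0]], [[0, 0, 0], [0, 0, 0]], [[0, 0, 0], [0, 0, 0]], [[0, 0, 0], [0, 0, 0]], [[0, 0, 0], [0, 0, 0]], [[0, 0, 0], [0, 0, 0]], [[0, 0, 0], [0, 0, 0]]], claw=5.2)

```text
clock: 18.35
position: [652.9, 28.5, 69.9]
ee_rot: [-0.069, 0.952, 0.095, 0.283]
contact_force: [1.3, -1.5, 2.7]
gripper_width: 51.8
grasp_force: 0.0
```

drive_tool(deltas=[[[0, 0, -0.3], [0, 0, 0]], [[0, 0, -0.6], [0, 0, 0]], [[0, 0, -1], [0, 0, 0]], [[0, 0, -1], [0, 0, 0]], [[0, 0, -1.5], [0, 0, 0]], [[0, 0, -2], [0, 0, 0]], [[0, 0, -3], [0, 0, 0]], [[0, 0, -3], [0, 0, 0]], [[0, 0, -3], [0, 0, 0]], [[0, 0, -2], [0, 0, 0]], [[0, 0, 0], [0, 0, 0]]])

```text
clock: 19.45
position: [560.7, -10.2, 216.4]
ee_rot: [-0.069, 0.951, 0.095, 0.286]
contact_force: [0.9, -0.6, -0.6]
gripper_width: 52.2
grasp_force: 0.0
```

```bash
python3 nxt.py 200; python3 - <<'E'
from h import *
b=snap('side','s7')['img'];t=snap('top','t7')['img'];w=snap('wrist','w7')['img']
cv2.imwrite('pics/c7.png',np.hstack([cv2.resize(b[120:220,235:335],(390,390),interpolation=cv2.INTER_CUBIC),cv2.resize(w[:,120:520],(390,390))])[:,:,::-1])
E
```

```text
19.45 [560.7 -10.2 216.4] [ 0.2   0.08 -0.48 -0.28 -0.42 -1.4 ] [ 0.9 -0.6 -0.6] 52.214004813165694
rot [ 1.7  0.4 -0.1] shift tool cm [0.66 2.52 2.16] (200.0, np.float64(0.0), [0.31, 0.1, -0.6, -0.08, -0.27, -1.67], array([562. ,  18.5, 198.6]))
```

View pics/c7.png

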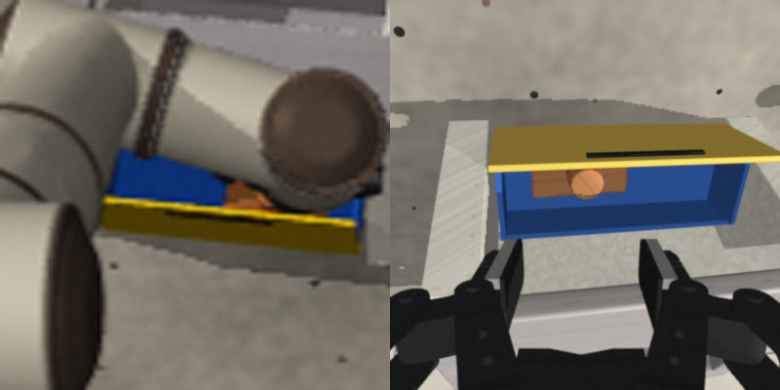

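The side view and the wrist view show the brush released, bristles down and lengthways against the front panel (knob at wrist crop 587,183), with the gripper clear. Next I'll plan the push with closed fingertips and check reach.

```bash
cat > push.py <<'E'
import sys
from ik import *
def C(X,Y,Z): return cabpts(p,[((X,Y,Z),0)])[0]
if __name__=='__main__':
  s=arm.read_state();T=R.from_quat(s['ee_rot']).as_matrix()
  print(s['clock'],s['position'].round(1),s['joints'].round(2),s['contact_force'].round(1))
  for tilt in (18,24):
   g=G(35.5-tilt,1);q=s['joints']
   print(tilt,'rot',np.degrees(R.from_matrix(T.T@g).as_rotvec()).round(1))
   for X,Z in((-120,220),(-120,72),(-60,72),(-10,72)):
    P=C(X,0,Z);r=ik(P,g,[np.clip(q,lo+.01,hi-.01)])[0];q=r.x
    print(X,Z,P.round(1),round(r.cost,3),q.round(2),'in g axes cm',(g.T@(P-s['position'])/10).round(2))
E
python3 push.py
```

```text
19.6 [560.8  -9.7 212.2] [ 0.2   0.09 -0.48 -0.28 -0.42 -1.4 ] [ 0.2  0.5 -1.1]
18 rot [ 9.7 15.4  1.1]
-120 220 [520.6  60.7 220. ] 0.0 [ 0.49  0.07 -0.55  0.19 -0.66 -2.1 ] in g axes cm [ 2.92  7.4  -1.77]
-120 72 [520.6  60.7  72. ] 0.029 [ 0.44  0.29 -0.83  0.5  -0.19 -2.39] in g axes cm [ 7.5  7.4 12.3]
-60 72 [580.3  66.5  72. ] 0.0 [ 0.42  0.37 -0.69  0.44 -0.23 -2.31] in g axes cm [ 1.79  7.4  14.16]
-10 72 [630.   71.3  72. ] 0.0 [ 0.4   0.44 -0.53  0.3  -0.32 -2.15] in g axes cm [-2.96  7.4  15.71]
24 rot [9.7 9.4 0.6]
-120 220 [520.6  60.7 220. ] 0.0 [ 0.5   0.03 -0.68  0.34 -0.5  -2.25] in g axes cm [ 2.72  7.4  -2.07]
-120 72 [520.6  60.7  72. ] 0.73 [ 0.44  0.29 -0.78  0.28 -0.19 -2.17] in g axes cm [ 8.74  7.4  11.45]
-60 72 [580.3  66.5  72. ] 0.371 [ 0.41  0.37 -0.69  0.36 -0.19 -2.22] in g axes cm [ 3.26  7.4  13.9 ]
-10 72 [630.   71.3  72. ] 0.152 [ 0.38  0.42 -0.61  0.44 -0.19 -2.27] in g axes cm [-1.31  7.4  15.93]
```

drive_tool(deltas=[[[0, 0, -1], [3.2, 5.1, 0.4]], [[0, 0, -1], [3.2, 5.1, 0.4]], [[0, 0, 0], [3.3, 5.2, 0.3]], [[0.9, 2.5, 0], [0, 0, 0]], [[0.9, 2.5, 0], [0, 0, 0]], [[0.9, 2.4, 0], [0, 0, 0]], [[0, 0, 0], [0, 0, 0]], [[0, 0, 0], [0, 0, 0]]], claw=0)

```text
clock: 20.4
position: [518.5, 58.1, 220.0]
ee_rot: [-0.049, 0.987, 0.007, 0.156]
contact_force: [0.6, 0.1, 0.4]
gripper_width: -0.2
grasp_force: 0.0
```

```bash
python3 push.py | head -6
```

```text
20.4 [518.5  58.1 220. ] [ 0.49  0.07 -0.55  0.19 -0.67 -2.1 ] [0.6 0.1 0.4]
18 rot [-0.  -0.1  0.1]
-120 220 [520.6  60.7 220. ] 0.0 [ 0.49  0.07 -0.55  0.19 -0.66 -2.1 ] in g axes cm [-0.22  0.23  0.07]
-120 72 [520.6  60.7  72. ] 0.029 [ 0.44  0.29 -0.83  0.5  -0.19 -2.39] in g axes cm [ 4.36  0.23 14.14]
-60 72 [580.3  66.5  72. ] 0.0 [ 0.42  0.37 -0.69  0.44 -0.23 -2.31] in g axes cm [-1.34  0.23 16.  ]
-10 72 [630.   71.3  72. ] 0.0 [ 0.4   0.44 -0.53  0.3  -0.32 -2.15] in g axes cm [-6.1   0.23 17.54]
```

drive_tool(deltas=[[[0.4, 0, 1.2], [0, 0, 0]], [[0.8, 0, 2.6], [0, 0, 0]], [[0.8, 0.1, 2.6], [0, 0, 0]], [[0.8, 0.1, 2.6], [0, 0, 0]], [[0.8, 0, 2.6], [0, 0, 0]], [[0.6, 0, 2.0], [0, 0, 0]], [[0, 0, 0], [0, 0, 0]], [[0, 0, 0], [0, 0, 0]]])

```text
clock: 21.2
position: [521.7, 58.9, 79.2]
ee_rot: [-0.047, 0.986, 0.008, 0.157]
contact_force: [0.4, -0.5, 0.6]
gripper_width: -0.2
grasp_force: 0.0
```

```bash
python3 push.py | head -6
```

```text
21.2 [521.7  58.9  79.2] [ 0.41  0.27 -0.87  0.65 -0.16 -2.52] [ 0.4 -0.5  0.6]
18 rot [ 0.   0.1 -0.1]
-120 220 [520.6  60.7 220. ] 0.0 [ 0.49  0.07 -0.55  0.19 -0.66 -2.1 ] in g axes cm [ -4.27   0.19 -13.42]
-120 72 [520.6  60.7  72. ] 0.029 [ 0.44  0.29 -0.83  0.5  -0.19 -2.39] in g axes cm [0.31 0.19 0.65]
-60 72 [580.3  66.5  72. ] 0.0 [ 0.42  0.37 -0.69  0.44 -0.23 -2.31] in g axes cm [-5.4   0.19  2.51]
-10 72 [630.   71.3  72. ] 0.0 [ 0.4   0.44 -0.53  0.3  -0.32 -2.15] in g axes cm [-10.15   0.19   4.06]
```

drive_tool(deltas=[[[-0.6, 0.1, 0.28], [0, 0, 0]], [[-0.6, 0.1, 0.28], [0, 0, 0]], [[-0.6, 0, 0.28], [0, 0, 0]], [[-0.6, 0, 0.28], [0, 0, 0]], [[-0.6, 0, 0.28], [0, 0, 0]], [[-0.6, 0, 0.28], [0, 0, 0]], [[-0.6, 0, 0.28], [0, 0, 0]], [[-0.6, 0, 0.28], [0, 0, 0]], [[-0.6, 0, 0.25], [0, 0, 0]]])

```text
clock: 22.1
position: [580.0, 67.4, 72.3]
ee_rot: [-0.048, 0.986, 0.007, 0.157]
contact_force: [0.1, -0.2, -0.7]
gripper_width: 0.6
grasp_force: 0.0
```

drive_tool(deltas=[[[-0.3, 0, 0.1], [0, 0, 0]], [[-0.3, 0, 0.1], [0, 0, 0]], [[-0.3, 0, 0.1], [0, 0, 0]], [[-0.3, 0, 0.1], [0, 0, 0]], [[-0.3, 0, 0.1], [0, 0, 0]], [[-0.3, 0, 0.1], [0, 0, 0]]])

```text
clock: 22.7
position: [598.6, 69.2, 72.4]
ee_rot: [-0.048, 0.986, 0.007, 0.157]
contact_force: [0.5, 0.4, 0.8]
gripper_width: -0.1
grasp_force: 0.0
```

drive_tool(deltas=[[[-0.3, 0, 0.1], [0, 0, 0]], [[-0.3, 0, 0.1], [0, 0, 0]], [[-0.3, 0, 0.1], [0, 0, 0]], [[-0.3, 0, 0.1], [0, 0, 0]]])

```text
clock: 23.1
position: [611.3, 70.5, 72.3]
ee_rot: [-0.048, 0.986, 0.007, 0.157]
contact_force: [0.3, 1.1, 0.0]
gripper_width: -0.1
grasp_force: 0.0
```

```bash
python3 push.py | head -6
```

```text
23.1 [611.3  70.5  72.3] [ 0.41  0.41 -0.58  0.34 -0.3  -2.19] [0.3 1.1 0. ]
18 rot [-0.   0.1  0. ]
-120 220 [520.6  60.7 220. ] 0.0 [ 0.49  0.07 -0.55  0.19 -0.66 -2.1 ] in g axes cm [  4.11  -0.1  -16.87]
-120 72 [520.6  60.7  72. ] 0.029 [ 0.44  0.29 -0.83  0.5  -0.19 -2.39] in g axes cm [ 8.69 -0.1  -2.79]
-60 72 [580.3  66.5  72. ] 0.0 [ 0.42  0.37 -0.69  0.44 -0.23 -2.31] in g axes cm [ 2.98 -0.1  -0.94]
-10 72 [630.   71.3  72. ] 0.0 [ 0.4   0.44 -0.53  0.3  -0.32 -2.15] in g axes cm [-1.77 -0.1   0.61]
```

drive_tool(deltas=[[[-0.2, 0, 0.07], [0, 0, 0]], [[-0.2, 0, 0.07], [0, 0, 0]], [[-0.2, 0, 0.07], [0, 0, 0]]])

```text
clock: 23.4
position: [617.4, 71.1, 72.1]
ee_rot: [-0.048, 0.986, 0.007, 0.157]
contact_force: [-0.6, -0.1, -0.0]
gripper_width: -0.1
grasp_force: 0.0
```

drive_tool(deltas=[[[-0.2, 0, 0.07], [0, 0, 0]], [[-0.2, 0, 0.07], [0, 0, 0]]])

```text
clock: 23.6
position: [621.7, 71.5, 72.1]
ee_rot: [-0.048, 0.986, 0.007, 0.157]
contact_force: [-0.4, 0.5, -0.2]
gripper_width: -0.2
grasp_force: 0.0
```

```bash
python3 - <<'E'
from fit import *
for n in('top','side'):
  d=snap(n,n+'p'); hsv=cv2.cvtColor(d['img'],cv2.COLOR_RGB2HSV)
  m=cv2.inRange(hsv,(18,110,50),(35,255,255));m[:, :225]=0;m[:,350:]=0;m[:110]=0;m[215:]=0
  b=cv2.inRange(hsv,(105,120,50),(125,255,255));b[:,:225]=0;b[:,350:]=0;b[:110]=0;b[215:]=0
  for nm,q in(('yel',m),('blue',b)):
    ys,xs=np.nonzero(q);print(n,nm,len(xs),(xs.min(),xs.max(),ys.min(),ys.max()) if len(xs) else '')
  for t in(0,.1,.2,.3,.4,.62):print(t,proj(d,cabpts([640,72.3,.097,t],[((0,126,105),1),((0,-126,105),1),((0,126,0),1),((0,-126,0),1)])).round(0).tolist())
E
```

```text
top yel 429 (np.int64(249), np.int64(321), np.int64(151), np.int64(164))
top blue 113 (np.int64(250), np.int64(319), np.int64(147), np.int64(154))
0 [[248.0, 158.0], [322.0, 152.0], [252.0, 165.0], [322.0, 160.0]]
0.1 [[248.0, 161.0], [322.0, 155.0], [252.0, 165.0], [322.0, 160.0]]
0.2 [[249.0, 164.0], [323.0, 158.0], [252.0, 165.0], [322.0, 160.0]]
0.3 [[249.0, 167.0], [323.0, 161.0], [252.0, 165.0], [322.0, 160.0]]
0.4 [[249.0, 170.0], [323.0, 164.0], [252.0, 165.0], [322.0, 160.0]]
0.62 [[250.0, 176.0], [324.0, 170.0], [252.0, 165.0], [322.0, 160.0]]
side yel 900 (np.int64(259), np.int64(327), np.int64(161), np.int64(185))
side blue 272 (np.int64(272), np.int64(328), np.int64(154), np.int64(169))
0 [[258.0, 160.0], [327.0, 167.0], [261.0, 178.0], [327.0, 185.0]]
0.1 [[257.0, 162.0], [327.0, 169.0], [261.0, 178.0], [327.0, 185.0]]
0.2 [[257.0, 165.0], [326.0, 172.0], [261.0, 178.0], [327.0, 185.0]]
0.3 [[256.0, 168.0], [326.0, 174.0], [261.0, 178.0], [327.0, 185.0]]
0.4 [[256.0, 170.0], [326.0, 177.0], [261.0, 178.0], [327.0, 185.0]]
0.62 [[255.0, 177.0], [325.0, 183.0], [261.0, 178.0], [327.0, 185.0]]
```

drive_tool(deltas=[[[-0.2, 0, 0.07], [0, 0, 0]], [[-0.2, 0, 0.07], [0, 0, 0]], [[-0.1, 0, 0.03], [0, 0, 0]]])

```text
clock: 24.0
position: [627.1, 72.1, 72.1]
ee_rot: [-0.048, 0.986, 0.007, 0.157]
contact_force: [0.2, -0.4, -0.5]
gripper_width: 0.1
grasp_force: 0.0
```

drive_tool(deltas=[[[-0.15, 0, 0.05], [0, 0, 0]], [[-0.1, 0, 0.03], [0, 0, 0]]])

```text
clock: 24.2
position: [628.3, 71.9, 71.7]
ee_rot: [-0.048, 0.987, 0.007, 0.156]
contact_force: [-8.0, 2.2, 5.8]
gripper_width: -0.0
grasp_force: 4.0
```

drive_tool(deltas=[[[-0.15, 0, 0.05], [0, 0, 0]], [[0, 0, 0], [0, 0, 0]]])

```text
clock: 24.4
position: [628.4, 71.6, 71.4]
ee_rot: [-0.048, 0.987, 0.006, 0.155]
contact_force: [-9.8, 0.8, 6.7]
gripper_width: 0.1
grasp_force: 4.6
```

drive_tool(deltas=[[[-0.15, 0, 0.05], [0, 0, 0]], [[0, 0, 0], [0, 0, 0]]])

```text
clock: 24.6
position: [628.5, 71.4, 71.0]
ee_rot: [-0.048, 0.987, 0.006, 0.153]
contact_force: [-15.0, 2.9, 8.7]
gripper_width: 0.0
grasp_force: 7.0
```

```bash
cat > chk.py <<'E'
from fit import *
import sys
for n in('top','side'):
  d=snap(n,n+sys.argv[1]); hsv=cv2.cvtColor(d['img'],cv2.COLOR_RGB2HSV)
  for nm,lo,hi in(('yel',(18,110,50),(35,255,255)),('blue',(105,120,50),(125,255,255))):
    q=cv2.inRange(hsv,lo,hi)[110:215,225:350];ys,xs=np.nonzero(q);print(n,nm,len(xs))
    if nm=='yel':print([(c,int(np.nonzero(q[:,c-225])[0].min())+110,int(np.nonzero(q[:,c-225])[0].max())+110) for c in (262,270,310,318,324) if q[:,c-225].any()])
    elif len(xs):print((xs.min()+225,xs.max()+225,ys.min()+110,ys.max()+110))
  for t in (0,.1):
    for zz in(105,0):
      P=np.linspace([0,126,zz],[0,-126,zz],100);u=proj(d,cabpts([640,72.3,.097,t],[(x,1) for x in P]));print(t,zz,[round(float(np.interp(c,u[:,0],u[:,1])),1) for c in(262,270,310,318,324)])
E
python3 chk.py q
```

```text
top yel 352
[(262, 156, 163), (270, 155, 157), (310, 151, 160), (318, 152, 159)]
top blue 94
(np.int64(251), np.int64(319), np.int64(147), np.int64(154))
0 105 [156.5, 155.9, 152.7, 152.1, 151.8]
0 0 [164.2, 163.6, 160.4, 159.8, 159.5]
0.1 105 [159.5, 158.9, 155.7, 155.1, 154.8]
0.1 0 [164.2, 163.6, 160.4, 159.8, 159.5]
side yel 964
[(262, 162, 178), (270, 161, 179), (310, 165, 183), (318, 166, 184), (324, 166, 184)]
side blue 277
(np.int64(267), np.int64(328), np.int64(154), np.int64(169))
0 105 [160.5, 161.3, 165.0, 165.8, 166.4]
0 0 [178.2, 179.0, 182.9, 183.7, 184.3]
0.1 105 [162.9, 163.6, 167.4, 168.2, 168.7]
0.1 0 [178.2, 179.0, 182.9, 183.7, 184.3]
```

Force has built to 15 N at the fingertips, and the yellow panel's rows match tilt 0. One last small push, then back off.

drive_tool(deltas=[[[-0.15, 0, 0.05], [0, 0, 0]], [[-0.1, 0, 0.03], [0, 0, 0]], [[0, 0, 0], [0, 0, 0]]])

```text
clock: 25.0
position: [628.7, 71.1, 70.8]
ee_rot: [-0.047, 0.987, 0.005, 0.151]
contact_force: [-23.9, 4.7, 16.3]
gripper_width: -0.2
grasp_force: 11.4
```

drive_tool(deltas=[[[0.3, 0, -0.1], [0, 0, 0]], [[0.5, 0, -0.2], [0, 0, 0]], [[1, 0, -0.4], [0, 0, 0]], [[2, 0, -0.8], [0, 0, 0]], [[3, 0, -1], [0, 0, 0]], [[3, 0, -1], [0, 0, 0]], [[2, 0, -3], [0, 0, 0]], [[0, 0, -4], [0, 0, 0]], [[0, 0, -4], [0, 0, 0]], [[0, 0, -3], [0, 0, 0]], [[0, 0, 0], [0, 0, 0]], [[0, 0, 0], [0, 0, 0]]])

```text
clock: 26.2
position: [470.0, 57.0, 203.1]
ee_rot: [-0.048, 0.986, 0.008, 0.158]
contact_force: [-0.8, -0.9, 0.0]
gripper_width: 0.1
grasp_force: 0.0
```

```bash
python3 chk.py r; python3 - <<'E'
from fit import *
b=load('sider')['img'];a=load('side0')['img']
# change map away from robot: items left in place
t0=load('top0')['img'].astype(int);t1=load('topr')['img'].astype(int)
D=np.abs(t0-t1).sum(2)>90
for n,(x,y) in dict(pink=(342,222),small=(384,257),canister=(399,163),mug=(436,172),tray=(461,219),colander=(165,230),soap=(168,182),brushspot=(390,222)).items():print(n,D[y-15:y+15,x-15:x+15].mean().round(2))
hsv=cv2.cvtColor(b,cv2.COLOR_RGB2HSV);q=cv2.inRange(hsv,(5,120,70),(16,255,255))[140:190,240:345];ys,xs=np.nonzero(q);print('brown in bin',len(xs),(xs.min()+240,xs.max()+240,ys.min()+140,ys.max()+140) if len(xs) else '')
e=load('sider');p=[640,72.3,.097,0]
print(proj(e,cabpts(p,[((36,y,z),1) for y in(-96,-46,4) for z in(32,68)])).round(0).tolist())
s=arm.read_state();print(s['clock'],s['position'],s['contact_force'])
E
```

```text
top yel 603
[(262, 156, 163), (270, 155, 162), (310, 151, 159), (318, 152, 159)]
top blue 104
(np.int64(251), np.int64(320), np.int64(147), np.int64(154))
0 105 [156.5, 155.9, 152.7, 152.1, 151.8]
0 0 [164.2, 163.6, 160.4, 159.8, 159.5]
0.1 105 [159.5, 158.9, 155.7, 155.1, 154.8]
0.1 0 [164.2, 163.6, 160.4, 159.8, 159.5]
side yel 645
[(310, 165, 183), (318, 166, 184), (324, 166, 184)]
side blue 382
(np.int64(287), np.int64(328), np.int64(153), np.int64(169))
0 105 [160.5, 161.3, 165.0, 165.8, 166.4]
0 0 [178.2, 179.0, 182.9, 183.7, 184.3]
0.1 105 [162.9, 163.6, 167.4, 168.2, 168.7]
0.1 0 [178.2, 179.0, 182.9, 183.7, 184.3]
pink 0.33
small 0.32
canister 0.0
mug 0.0
tray 0.18
colander 0.0
soap 0.0
brushspot 0.17
brown in bin 15 (np.int64(303), np.int64(309), np.int64(162), np.int64(164))
[[320.0, 171.0], [320.0, 165.0], [307.0, 170.0], [307.0, 164.0], [294.0, 169.0], [293.0, 162.0]]
26.3 [469.28960765  56.30460065 201.11285797] [0.1762566  0.85515091 0.10895748]
```

The panel sits on its shut line. The knob shows at side px (306,163), where an upright brush predicts (307,164). The robot is clear, so I'm handing in.

```bash
python3 -c "
from bench import arm
print(arm.job_done())"
```

```text
the job is handed in; nothing more can be done
None
```

The scrub brush is standing bristles down and lengthways in the bin, the bin is pushed fully shut, and the job was handed in at about 26 s of the 64 s allowed; I don't have the verdict.

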